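# Load the tape spindle and hold a carton against the sprung fence for taping

### The arm

A 6-joint arm with a two-finger parallel gripper is mounted at the origin on the work surface. World frame = base frame: x ahead of the robot, y to its left, z up, the work surface at z = 0. Lengths are in m, angles in degrees, forces in N, time in s.
With the tool pointing down it reaches from about 0.25 to 0.725 m from the base axis. Payload 4 kg.
Tool frame: the origin (TCP) lies at the very end of the fingers, on their centre line; the grasp point (between the pads) lies ctrl.hold_point_z behind it (ctrl.hold_point_z is the distance from the TCP to the grasp point, in m); x points along the fingers, y is the direction in which the jaws open and shut, and the axes are right-handed (so a half turn about x gives the same grasp; the last joint's range is limited). The gripper opens to 85 mm and grips with 20 to 120 N. Pads are 22 mm wide; open, the fingers measure 114 mm over their backs; the gripper's body (76 mm by 85 mm) begins 54 mm behind the grasp point. The pads swing forward as they close: fully open they stand 13 mm farther back than shut.
Start: joints at [-65.833, 13.785, 0.286, 76.501, 0, 90], TCP at [0.205, -0.456, 0.231] pointing down, gripper open.
Joint ranges: [-155.79, 155.79], [-60.16, 107.12], [-62.33, 73.08], [-114, 123.19], [-81.49, 82.49], [-180, 180]. Speed limits (degrees/s): [159.86, 159.86, 180, 180, 180, 180].

### API

Orientations are given as a 3x3 rotation matrix whose columns are the frame's x, y, z axes.
In Python, from station import telemetry, imaging, hand_in, models, ctrl gives the robot as it stands.
- The arm moves only by the tool jog_arm, never from a script. Its argument "steps" is a list of rows, each an object with "travel": the shift along the tool's x, y, z in units of 30 mm (1.0 is 30 mm), a list of three; "roll": the turn about the tool's x in units of 6 degrees (1.0 is 6 degrees). In form: [{"travel": [dx, dy, dz], "roll": roll}, ...]. A call has 1 to 5 rows; each row shifts and turns the pose as measured when the row begins, along the tool's axes as they then stand; what a row does not reach is not made up. A row lasts 1/12 s, in which the tool goes at most 41.7 mm and 7.16 degrees, less where a joint would pass 70% of its speed; a pose out of reach is approached as far as the arm can. A call is refused whole if a number of a shift passes 1 or a number of a turn 1, either way. A call with a gripper value outside its range is refused whole. "hand" is the finger opening in mm, from 0 to 85.4, set as the call begins (left out, the last holds). The fingers move at their own pace and stop on an object; "newtons" is the grip in N (left out, the last holds). Time passes only in rows, so rows that do not move let the fingers close. It gives the time, the measured TCP pose, the force and the opening at its end, in the units of the state.
- telemetry.observe(): the state, without advancing time (a new reading comes with each control period).
- imaging.capture(name): name is "scene" or "top" or "wrist"; returns (picture, depth): 384x512x3 uint8, red, green, blue; 384x512 float32, m along the optical axis (not along the pixel's ray), 0 where there is no reading.
- imaging.camera_info(name): a dict with "camera_matrix" (3x3 intrinsics, pixels), "R" (3x3) and "t" (3): a world point X has camera coordinates R X + t. Camera axes: x right, y down, z forward; pixel columns grow to the right and rows downward; lengths in m; the calibration is good to about 2 mm. A picture is of the moment at which its call begins: read the wrist's pose just before it. camera_info takes no time and is no camera call; for the wrist camera it gives the pose at the moment of the call.
- hand_in(): hands the job in, once; it reports no verdict.
Trained networks look in the newest picture that a camera, given by its name, has taken for a name from the list of things; names that differ only in an ending like _2 or _b are one class to them, and where a whole thing is asked for, a point or a joint stands for the part that bears it (a point fixed in the world has none). Each returns a list of dicts, best first, with "conf" (0 to 1); they miss things now and then, are a little off and sometimes report something else, mostly with a low value. They report only what shows in the picture. A call takes as long as a camera call. They do not tell look-alikes from the thing itself.
- models.search_frame(camera, target): "box" ([left, top, right, bottom] in pixels, round what is visible of it).
- models.trace(camera, target): "region" (384x512 bool, what is visible of it) and "box" ([left, top, right, bottom] in pixels, round what is visible of it).
- models.place_of(camera, target): "point" ([column, row] in pixels: a listed point, or the origin of a listed thing).
The state is a dict: "clock": time; "qpos": joint angles; "joint_vel": joint speeds; "effort": joint torques, N m; "tool_pos": TCP position; "ee_rot": TCP orientation; "wrist_force": force on the tool from outside, world axes, zero at the start; "moment": the same for the moment, N m; "grip_width": opening from 0.0 (shut) to 1.0 (fully open).
Only numpy, scipy, OpenCV 4.12 (cv2) and the standard library are available. Lean on these libraries where they do the work, as an engineer would, in place of code of your own. Each camera call takes 0.05 s, during which the arm holds its last target.

### The job

Get the bench ready for taping: put the tape roll with the wide bore over the upright spindle, fully down, and let go of it. Then bring the small loose carton, standing on the table, with one small end flat and centred against the sprung fence, and push the fence back until its pointer stands midway between the marks, never all the way back. Finish while still holding the carton pressed there with that steady force, for a colleague to tape it; leave the other things where they are.

Things in the scene. Friction and masses are not known exactly. Their poses are not given: they have to be found in the camera images.
- roll: The tape roll to mount: kraft paper tape, a plain tube standing on its end on the table, 56 mm outside diameter, 26 mm bore right through, 48 mm high, about 0.11 kg. Origin: centre of its underside, z up along the bore.
- narrow_roll: A smaller kraft tape roll, also standing on its end: 46 mm outside, only 14 mm bore (too narrow for the spindle), 36 mm high. Not needed; leave it. The two rolls stand in either of two places. Origin: centre of its underside.
- spindle: Fixed tape stand: dark steel base plate 90 x 90 mm, 12 mm thick, lying on the table, with an upright steel spindle of 20 mm diameter at its centre, top (tapered to 10 mm over the last 8 mm) 66 mm above the table. Origin: on the spindle's axis at table level, z up. A roll that is fully down rests on the base plate, its underside 12 mm above the table.
- carton: Small closed brown carton, loose, 110 mm long (x), 52 mm wide (y), 70 mm high (z), 0.25 to 0.5 kg, a dark seam along the middle of its top. Stands on the table near the fence's front side. Origin: centre of its underside; x along its length. Either small (52 x 70 mm) end may go to the fence. It can be gripped across its 52 mm width from above.
- fence_base: The fixed grey housing that carries the sprung fence. Origin: at table level under the middle of the fence face as it stands at rest; x is level and points from the face back into the housing (the direction in which to push), y runs along the face, z up. The housing is 110 mm wide and 56 mm high, from x = 55 to 115 mm, on a foot plate from x = 55 mm. On its top lie two pairs of black marks at x = 76 and 92 mm.
- fence_face (a point): Point on the moving fence plate (aluminium, 110 mm wide, 12 mm thick, from 4 to 62 mm above the table): middle of its front face, at table level; same axes as the housing, x is the push direction. It moves with the plate. A strip on the plate's top ends in a pointer, a cross bar 64 mm behind the face, that runs back over the housing between the marks.
- fence (a joint): How far the fence plate has been pushed back, in m: 0 at rest (where springs return it), 0.045 fully back. The spring pushes back with 500 N per m from zero, so 10 N at 0.020, where the pointer is midway between the marks (the marks are at 0.012 and 0.028).
- jar: Bystander: small closed jar, 52 mm diameter, 70 mm high, loose. Origin: centre of underside.
- book: Bystander: closed book 125 x 88 x 22 mm lying flat. Origin: centre of underside.
- pencil_cup: Bystander: dark metal cup with pencils, 72 mm diameter, pencils up to about 150 mm high. Origin: centre of underside.
- brush: Bystander: flat paste brush lying on the table.
- bone_folder: Bystander: bone-coloured creasing strip 150 x 22 x 5 mm lying flat. Origin: centre of underside.
There are look-alikes about, which are no part of the job. Leave any purple or turquoise look-alike of the spindle alone.

How it is judged:
By the outcome, as a careful person would: the job done as asked, in the order asked, and still so for the second after the job is handed in, while the arm keeps its last pose, push and grip.
It also fails if it takes over 58 s, if anything falls off the work surface, if the arm or the gripper's body presses on something with over 40 N, if the wrist force passes 120 N, or if a joint passes its speed limit or range.

## Working session

There is one attempt and no reset: what is moved stays moved. The work goes in short steps, Python scripts to look and compute and a tool call to move; the robot and the scene stay as the last step left them, time stands still between calls to the robot, and variables do not carry over. Pictures are saved under pics/ and viewed, and the job is handed in when it is done.

Besides the shell and the picture viewer there is one more tool, called after ">>>" as a command line: name --argument value ..., lists and objects as JSON in quotes. jog_arm: Moves the arm, as the interface text tells. Its arguments: {"type":"object","properties":{"steps":{"type":"array"},"hand":{"type":"number"},"newtons":{"type":"number"}},"required":["steps"]}

```bash
mkdir -p pics; ls; python3 - <<'E'
from station import telemetry, imaging, ctrl
import cv2
s=telemetry.observe(); print(s); print(ctrl.hold_point_z)
for n in ["scene","top"]:
    p,d=imaging.capture(n); cv2.imwrite(f"pics/{n}0.png",p[:,:,::-1]); print(imaging.camera_info(n))
E
```

```text
pics
{'clock': 0.0, 'qpos': array([-6.58321582e+01,  1.38326610e+01,  2.13843533e-01,  7.64996745e+01,
       -4.29052925e-04,  8.99990649e+01]), 'joint_vel': array([-0.06585315, -0.09528306,  0.03717175, -0.04019122, -0.11591933,
       -0.07838544]), 'effort': array([-1.64880098e-04, -3.72312856e+01,  2.52411264e+01,  1.68478943e-02,
       -2.78232068e-05, -4.02113713e-06]), 'tool_pos': array([ 0.20445085, -0.45561306,  0.23040976]), 'ee_rot': array([[-8.53524384e-04,  4.09425042e-01, -9.12343360e-01],
       [ 1.88374171e-03, -9.12341415e-01, -4.09425931e-01],
       [-9.99997862e-01, -2.06807425e-03,  7.45461797e-06]]), 'wrist_force': array([ 0.22507265,  0.03990784, -0.0167151 ]), 'moment': array([-0.03331981, -0.00906487, -0.01722158]), 'grip_width': 0.9988967431498734}
0.0187
{'camera_matrix': array([[471.23955112,   0.        , 255.08901369],
       [  0.        , 471.23955112, 186.17514047],
       [  0.        ,   0.        ,   1.        ]]), 'R': array([[ 0.29597462,  0.95511918,  0.01209865],
       [ 0.78412229, -0.23571348, -0.5741005 ],
       [-0.54548258,  0.179406  , -0.81869545]]), 't': array([-0.22425248, -0.38236242,  1.52566231])}
{'camera_matrix': array([[455.6267976 ,   0.        , 252.40076509],
       [  0.        , 455.6267976 , 194.02008585],
       [  0.        ,   0.        ,   1.        ]]), 'R': array([[ 0.02547489, -0.99949751,  0.01886135],
       [-0.98627138, -0.02820817, -0.16270546],
       [ 0.16315575, -0.01445751, -0.98649439]]), 't': array([0.06293365, 0.5335242 , 1.10243314])}
```

View pics/scene0.png

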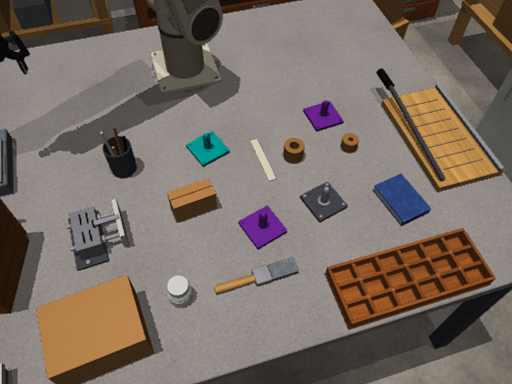

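View pics/top0.png

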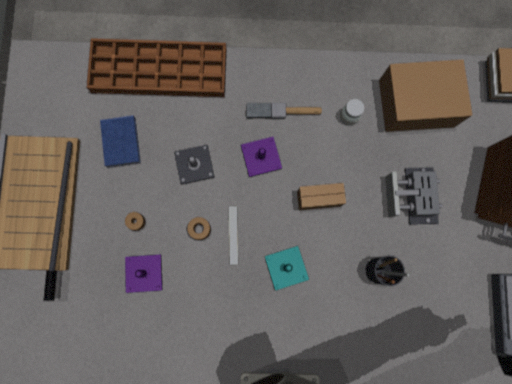

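The top view shows the wide roll at about (199,229) and the narrow roll at (135,221). The dark spindle is at (195,163), the carton at (322,196), and the fence plate at (395,194) facing the carton.

```bash
cat > h.py <<'E'
import numpy as np, cv2
from station import telemetry, imaging, models, ctrl
def cloud(n,d,m=None,info=None):
    i=info or imaging.camera_info(n); K=i["camera_matrix"]
    v,u=np.nonzero((d>0)&(m if m is not None else True))
    z=d[v,u]; c=np.stack([(u-K[0,2])/K[0,0]*z,(v-K[1,2])/K[1,1]*z,z],1)
    return (c-i["t"])@i["R"], u, v
def proj(n,X,info=None):
    i=info or imaging.camera_info(n); c=i["R"]@np.asarray(X)+i["t"]; p=i["camera_matrix"]@c; return p[:2]/p[2]
def pix2plane(n,uv,z,info=None):
    i=info or imaging.camera_info(n); K=i["camera_matrix"]
    r=i["R"].T@np.array([(uv[0]-K[0,2])/K[0,0],(uv[1]-K[1,2])/K[1,1],1]); o=-i["R"].T@i["t"]
    return o+r*(z-o[2])/r[2]
E
python3 - <<'E'
from h import *
np.set_printoptions(precision=4,suppress=True)
for n in ["top","scene"]:
    p,d=imaging.capture(n)
    for t in ["roll","spindle","carton","fence_face","fence_base"]:
        for r in models.trace(n,t)[:4]:
            P,u,v=cloud(n,d,r["region"])
            hi=P[P[:,2]>np.percentile(P[:,2],95)-0.006]
            rect=cv2.minAreaRect((hi[:,:2]*1000).astype(np.float32))
            print(n,t,round(r["conf"],2),r["box"],"zmax",np.percentile(P[:,2],[5,50,97]).round(4),"rect",np.round(rect[0],1),np.round(rect[1],1),round(rect[2],1),"n",len(hi))
    for t in ["roll","spindle","fence_face","carton"]:
        for r in models.place_of(n,t)[:4]: print("  pt",n,t,round(r["conf"],2),r["point"],pix2plane(n,r["point"],0))
E
```

```text
top roll 0.84 [188.4, 220.5, 208.9, 241.0] zmax [0.0002 0.0474 0.0516] rect [442.1 208.2] [54.8 52.1] 2.3 n 277
top spindle 0.93 [175.9, 144.6, 213.6, 186.3] zmax [0.0014 0.0121 0.0586] rect [611.  231.7] [19.2 19.1] 77.3 n 67
top spindle 0.71 [241.7, 135.8, 280.4, 179.3] zmax [0.008  0.0121 0.0594] rect [637.6  57.3] [20.  18.4] 9.8 n 65
top spindle 0.7 [123.0, 254.8, 160.7, 292.7] zmax [0.0086 0.0125 0.0602] rect [328.1 345. ] [16.7 18.8] 0.6 n 73
top spindle 0.69 [265.8, 246.3, 307.8, 290.6] zmax [0.0084 0.0124 0.0608] rect [350.2 -13.7] [88.4 89. ] 18.0 n 576
top carton 0.68 [298.1, 180.9, 345.5, 209.4] zmax [0.0176 0.0696 0.0737] rect [529.4 -95.1] [ 52.6 110.6] 6.3 n 847
top fence_face 0.91 [383.9, 172.8, 442.5, 220.4] zmax [0.001  0.0502 0.0672] rect [ 542.  -305.8] [108.5  67.8] 3.3 n 264
top fence_base 0.66 [385.1, 168.9, 444.0, 224.8] zmax [0.0062 0.0538 0.0652] rect [ 542.2 -327.7] [108.9 113.4] 1.7 n 525
  pt top roll 0.91 [199.2, 228.3] [0.4455 0.2112 0.    ]
  pt top roll 0.42 [138.9, 220.9] [0.4603 0.3669 0.    ]
  pt top spindle 0.89 [288.7, 266.7] [ 0.3538 -0.0205  0
[... 885 characters left out ...]
.4] 7.0 n 775
scene fence_face 0.76 [65.5, 199.5, 130.1, 253.8] zmax [0.0007 0.0576 0.0664] rect [ 546.9 -306. ] [102.9  66. ] 3.7 n 264
scene fence_base 0.6 [68.8, 197.2, 129.1, 270.0] zmax [0.0032 0.053  0.0648] rect [ 546.4 -329.1] [110.1 112.8] 3.9 n 531
  pt scene roll 0.55 [294.1, 156.5] [0.4451 0.2113 0.    ]
  pt scene spindle 0.96 [326.5, 204.6] [0.6204 0.2377 0.    ]
  pt scene spindle 0.84 [262.6, 227.6] [0.6379 0.0569 0.    ]
  pt scene spindle 0.75 [323.0, 116.6] [0.3263 0.3464 0.    ]
  pt scene spindle 0.66 [208.7, 148.1] [ 0.347  -0.0103  0.    ]
  pt scene fence_face 0.56 [123.9, 230.8] [ 0.5464 -0.2778  0.    ]
  pt scene carton 0.96 [191.8, 208.1] [ 0.5297 -0.1007  0.    ]
```

```bash
cat > plan.py <<'E'
from h import *
import sys
def plan(target,yaw,nmax=25,dec=2,step=0.98):
    s=telemetry.observe(); p=s["tool_pos"].copy(); R=s["ee_rot"]
    y=np.degrees(np.arctan2(R[1,1],R[0,1])); print("at",p.round(4),"yaw",round(y,2),"t",round(s["clock"],2),"F",s["wrist_force"].round(2),"g",round(s["grip_width"]*85.4,1))
    print("tilt",(R[:,0]).round(4))
    target=np.array(target); out=[]
    for k in range(nmax):
        a=np.radians(y); Y=np.array([np.cos(a),np.sin(a),0]); Z=np.array([np.sin(a),-np.cos(a),0]); X=np.array([0,0,-1])
        e=target-p; dy=(yaw-y+180)%360-180
        if np.linalg.norm(e)<1e-4 and abs(dy)<0.05: break
        l=np.array([X@e,Y@e,Z@e])/0.03
        sc=min(1,step/max(np.linalg.norm(l),1e-9)); l=np.round(l*sc,dec)
        r=float(np.round(np.clip(-dy/6,-1,1),2))
        out.append([l.tolist(),r]); p=p+0.03*(X*l[0]+Y*l[1]+Z*l[2]); y-=6*r
    for k,o in enumerate(out): print(k//5,'{"travel":%s,"roll":%s}'%(o[0],o[1]))
if __name__=="__main__":
    a=[float(v) for v in sys.argv[1:5]]; plan(a[:3],a[3],*(int(v) for v in sys.argv[5:6]))
E
python3 plan.py 0.443 0.209 0.23 0; python3 -c "
from h import *
p,d=imaging.capture('wrist');i=imaging.camera_info('wrist');print(-i['R'].T@i['t'],i['R'])"
```

```text
at [ 0.2047 -0.4562  0.2313] yaw -65.83 t 1.1 F [ 0.07  0.23 -0.45] g 85.5
tilt [-0. -0. -1.]
0 {"travel":[0.0, -0.71, -0.68],"roll":-1.0}
0 {"travel":[0.0, -0.63, -0.75],"roll":-1.0}
0 {"travel":[0.0, -0.55, -0.81],"roll":-1.0}
0 {"travel":[0.0, -0.46, -0.86],"roll":-1.0}
0 {"travel":[0.0, -0.37, -0.91],"roll":-1.0}
1 {"travel":[0.0, -0.27, -0.94],"roll":-1.0}
1 {"travel":[0.0, -0.17, -0.96],"roll":-1.0}
1 {"travel":[0.0, -0.07, -0.98],"roll":-1.0}
1 {"travel":[0.0, 0.03, -0.98],"roll":-1.0}
1 {"travel":[0.0, 0.13, -0.97],"roll":-1.0}
2 {"travel":[0.0, 0.24, -0.95],"roll":-0.97}
2 {"travel":[0.0, 0.33, -0.92],"roll":-0.0}
2 {"travel":[0.0, 0.33, -0.92],"roll":-0.0}
2 {"travel":[0.0, 0.33, -0.92],"roll":-0.0}
2 {"travel":[0.0, 0.33, -0.92],"roll":-0.0}
3 {"travel":[0.0, 0.33, -0.92],"roll":-0.0}
3 {"travel":[0.01, 0.33, -0.92],"roll":-0.0}
3 {"travel":[0.0, 0.33, -0.92],"roll":-0.0}
3 {"travel":[0.01, 0.33, -0.92],"roll":-0.0}
3 {"travel":[0.0, 0.33, -0.92],"roll":-0.0}
4 {"travel":[0.01, 0.33, -0.92],"roll":-0.0}
4 {"travel":[0.0, 0.33, -0.92],"roll":-0.0}
4 {"travel":[0.01, 0.33, -0.92],"roll":-0.0}
4 {"travel":[0.0, 0.32, -0.93],"roll":-0.0}
4 {"travel":[0.0, 0.03, -0.06],"roll":-0.0}
[ 0.27267314 -0.42571971  0.3734283 ] [[ 4.09601997e-01 -9.12264280e-01 -2.94782194e-04]
 [-8.73456698e-01 -3.92270795e-01  2.88438937e-01]
 [-2.63248174e-01 -1.17887685e-01 -9.57498247e-01]]
```

>>> jog_arm --steps '[{"travel": [0, -0.71, -0.68], "roll": -1}, {"travel": [0, -0.63, -0.75], "roll": -1}, {"travel": [0, -0.55, -0.81], "roll": -1}, {"travel": [0, -0.46, -0.86], "roll": -1}, {"travel": [0, -0.37, -0.91], "roll": -1}]'

```text
clock: 1.57
tool_pos: [0.2537, -0.3183, 0.2299]
ee_rot: [[0.0, 0.818, -0.575], [-0.003, -0.575, -0.818], [-1.0, 0.002, 0.002]]
wrist_force: [0.7, 0.2, 0.8]
grip_width: 0.999
```

>>> jog_arm --steps '[{"travel": [0, -0.27, -0.94], "roll": -1}, {"travel": [0, -0.17, -0.96], "roll": -1}, {"travel": [0, -0.07, -0.98], "roll": -1}, {"travel": [0, 0.03, -0.98], "roll": -1}, {"travel": [0, 0.13, -0.97], "roll": -1}]'

```text
clock: 1.98
tool_pos: [0.3009, -0.1725, 0.2302]
ee_rot: [[0.003, 0.998, -0.065], [-0.004, -0.065, -0.998], [-1.0, 0.003, 0.004]]
wrist_force: [-0.5, -0.2, -0.6]
grip_width: 1.0
```

```bash
python3 plan.py 0.443 0.209 0.21 0
```

```text
at [ 0.3009 -0.1725  0.2302] yaw -3.71 t 1.98 F [-0.46 -0.16 -0.56] g 85.4
tilt [ 0.0032 -0.004  -1.    ]
0 {"travel":[0.05, 0.28, -0.94],"roll":-0.62}
0 {"travel":[0.05, 0.34, -0.92],"roll":0.0}
0 {"travel":[0.05, 0.34, -0.92],"roll":0.0}
0 {"travel":[0.05, 0.34, -0.92],"roll":0.0}
0 {"travel":[0.05, 0.34, -0.92],"roll":0.0}
1 {"travel":[0.05, 0.34, -0.92],"roll":0.0}
1 {"travel":[0.05, 0.34, -0.92],"roll":0.0}
1 {"travel":[0.05, 0.34, -0.92],"roll":0.0}
1 {"travel":[0.05, 0.35, -0.92],"roll":0.0}
1 {"travel":[0.05, 0.34, -0.92],"roll":0.0}
2 {"travel":[0.05, 0.35, -0.92],"roll":0.0}
2 {"travel":[0.04, 0.35, -0.92],"roll":0.0}
2 {"travel":[0.05, 0.34, -0.92],"roll":0.0}
2 {"travel":[0.03, 0.29, -0.76],"roll":0.0}
2 {"travel":[0.0, -0.0, 0.0],"roll":0.0}
3 {"travel":[0.0, -0.0, 0.0],"roll":0.0}
3 {"travel":[0.0, -0.0, 0.0],"roll":0.0}
3 {"travel":[0.0, -0.0, 0.0],"roll":0.0}
3 {"travel":[0.0, -0.0, 0.0],"roll":0.0}
3 {"travel":[0.0, -0.0, 0.0],"roll":0.0}
4 {"travel":[0.0, -0.0, 0.0],"roll":0.0}
4 {"travel":[0.0, -0.0, 0.0],"roll":0.0}
4 {"travel":[0.0, -0.0, 0.0],"roll":0.0}
4 {"travel":[0.0, -0.0, 0.0],"roll":0.0}
4 {"travel":[0.0, -0.0, 0.0],"roll":0.0}
```

>>> jog_arm --steps '[{"travel": [0.05, 0.28, -0.94], "roll": -0.62}, {"travel": [0.05, 0.34, -0.92], "roll": 0}, {"travel": [0.05, 0.34, -0.92], "roll": 0}, {"travel": [0.05, 0.34, -0.92], "roll": 0}, {"travel": [0.05, 0.34, -0.92], "roll": 0}]'

```text
clock: 2.4
tool_pos: [0.3525, -0.0273, 0.2238]
ee_rot: [[0.009, 1.0, 0.007], [-0.006, 0.007, -1.0], [-1.0, 0.009, 0.006]]
wrist_force: [1.2, -0.8, -0.4]
grip_width: 1.002
```

>>> jog_arm --steps '[{"travel": [0.05, 0.34, -0.92], "roll": 0}, {"travel": [0.05, 0.34, -0.92], "roll": 0}, {"travel": [0.05, 0.34, -0.92], "roll": 0}, {"travel": [0.05, 0.34, -0.92], "roll": 0}, {"travel": [0.05, 0.34, -0.92], "roll": 0}]'

```text
clock: 2.82
tool_pos: [0.404, 0.1192, 0.2171]
ee_rot: [[0.014, 1.0, 0.008], [-0.006, 0.008, -1.0], [-1.0, 0.013, 0.006]]
wrist_force: [0.0, -0.5, 1.1]
grip_width: 1.003
```

```bash
python3 - <<'E'
from h import *
np.set_printoptions(precision=4,suppress=True)
s=telemetry.observe(); print(s["tool_pos"])
i=imaging.camera_info("wrist");p,d=imaging.capture("wrist"); cv2.imwrite("pics/w1.png",p[:,:,::-1])
for r in models.trace("wrist","roll")[:3]:
    P,u,v=cloud("wrist",d,r["region"],i); hi=P[P[:,2]>np.percentile(P[:,2],90)-0.006]
    print(r["conf"],r["box"],np.percentile(P[:,2],[50,97]),cv2.minEnclosingCircle((hi[:,:2]*1000).astype(np.float32)),hi.mean(0))
E
```

```text
[0.404  0.1192 0.2171]
0.57 [268.1, 51.7, 328.3, 108.8] [0.0472 0.0488] ((442.57196044921875, 210.59793090820312), 27.695629119873047) [0.4424 0.2114 0.0473]
```

View pics/w1.png

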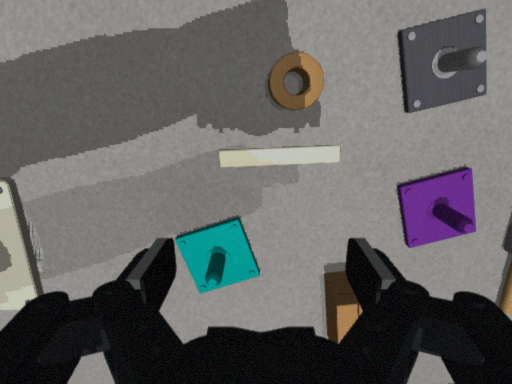

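The wrist view shows the wide roll at (296,81), with its bore visible, and the dark spindle's base at about (445,60). The roll measures (0.4425, 0.2108) with its top at 0.048. I'll update the planner to use the true tool axes.

```bash
cat > plan.py <<'E'
from h import *
import sys
from scipy.spatial.transform import Rotation as Ro
def plan(target,yaw,nmax=25,dec=2,step=0.98):
    s=telemetry.observe(); p=s["tool_pos"].copy(); R=s["ee_rot"].copy()
    yw=lambda R:np.degrees(np.arctan2(R[1,1],R[0,1]))
    print("at",p.round(4),"yaw",round(yw(R),2),"t",round(s["clock"],2),"F",s["wrist_force"].round(2),"g",round(s["grip_width"]*85.4,1),"tilt",(R[:,0]).round(4))
    target=np.array(target); out=[]
    for k in range(nmax):
        e=target-p; dy=(yaw-yw(R)+180)%360-180
        if np.linalg.norm(e)<3e-4 and abs(dy)<0.05: break
        l=R.T@e/0.03
        sc=min(1,step/max(np.linalg.norm(l),1e-9)); l=np.round(l*sc,dec)
        r=float(np.round(np.clip(-dy/6,-1,1),2))
        out.append([l.tolist(),r]); p=p+0.03*R@l; R=R@Ro.from_euler("x",6*r,degrees=True).as_matrix()
    for k,o in enumerate(out): print(k//5,'{"travel":%s,"roll":%s}'%(o[0],o[1]))
if __name__=="__main__":
    a=[float(v) for v in sys.argv[1:5]]; plan(a[:3],a[3],*(int(v) for v in sys.argv[5:6]))
E
python3 plan.py 0.4425 0.2108 0.12 0
python3 - <<'E'
from h import *
np.set_printoptions(precision=4,suppress=True)
i=imaging.camera_info("wrist");p,d=imaging.capture("wrist")
P,u,v=cloud("wrist",d,None,i)
m=(P[:,2]>0.045)&(np.hypot(P[:,0]-.613,P[:,1]-.231)<.03)
Q=P[m]; print(len(Q),Q[:,2].max()); 
for lo in (0.02,0.045,0.06):
    q=P[(P[:,2]>lo)&(P[:,2]<lo+.01)&(np.hypot(P[:,0]-.613,P[:,1]-.231)<.03)]
    print(lo,len(q),q.mean(0),q.min(0),q.max(0))
b=(P[:,2]>0.008)&(P[:,2]<0.018)&(np.hypot(P[:,0]-.613,P[:,1]-.231)<.08)
print(cv2.minAreaRect((P[b][:,:2]*1000).astype(np.float32)))
E
```

```text
at [0.405  0.1209 0.2167] yaw 0.76 t 2.92 F [-0.07 -0.3   0.59] g 86.0 tilt [ 0.0139 -0.0043 -0.9999]
0 {"travel":[0.69, 0.27, -0.64],"roll":0.13}
0 {"travel":[0.69, 0.26, -0.64],"roll":-0.0}
0 {"travel":[0.69, 0.25, -0.65],"roll":-0.0}
0 {"travel":[0.69, 0.26, -0.64],"roll":-0.0}
0 {"travel":[0.47, 0.17, -0.44],"roll":-0.0}
533 0.06737389768738637
0.02 107 [0.6051 0.2318 0.0249] [0.6019 0.2238 0.0203] [0.6146 0.2431 0.0299]
0.045 137 [0.6051 0.2324 0.0499] [0.6019 0.2238 0.0451] [0.615  0.2431 0.0549]
0.06 266 [0.61   0.2331 0.0635] [0.6024 0.2247 0.0601] [0.62   0.2422 0.0674]
((612.023681640625, 233.3445281982422), (90.60535430908203, 90.12093353271484), 13.856812477111816)
```

>>> jog_arm --steps '[{"travel": [0.69, 0.27, -0.64], "roll": 0.13}, {"travel": [0.69, 0.26, -0.64], "roll": 0}, {"travel": [0.69, 0.25, -0.65], "roll": 0}, {"travel": [0.69, 0.26, -0.64], "roll": 0}, {"travel": [0.47, 0.17, -0.44], "roll": 0}]'

```text
clock: 3.38
tool_pos: [0.445, 0.2064, 0.1217]
ee_rot: [[0.022, 1.0, -0.011], [-0.006, -0.011, -1.0], [-1.0, 0.022, 0.006]]
wrist_force: [0.4, -0.0, 0.3]
grip_width: 0.998
```

```bash
python3 plan.py 0.4425 0.2108 0.012 0
python3 - <<'E'
from h import *
np.set_printoptions(precision=4,suppress=True)
i=imaging.camera_info("wrist");p,d=imaging.capture("wrist"); cv2.imwrite("pics/w2.png",p[:,:,::-1])
P,u,v=cloud("wrist",d,None,i)
m=(P[:,2]>0.04)&(P[:,2]<0.056)&(np.hypot(P[:,0]-.4425,P[:,1]-.2108)<.035)
print(m.sum(),cv2.minEnclosingCircle((P[m][:,:2]*1000).astype(np.float32)),P[m].min(0),P[m].max(0))
E
```

```text
at [0.445  0.2064 0.1217] yaw -0.63 t 3.38 F [ 0.36 -0.04  0.33] g 85.2 tilt [ 0.022  -0.006  -0.9997]
0 {"travel":[0.98, -0.04, -0.04],"roll":-0.1}
0 {"travel":[0.98, -0.05, -0.05],"roll":-0.0}
0 {"travel":[0.98, -0.04, -0.04],"roll":-0.0}
0 {"travel":[0.71, -0.03, -0.04],"roll":-0.0}
3068 ((442.6485595703125, 210.95904541015625), 27.926557540893555) [0.4151 0.1835 0.04  ] [0.4702 0.2385 0.0498]
```

View pics/w2.png

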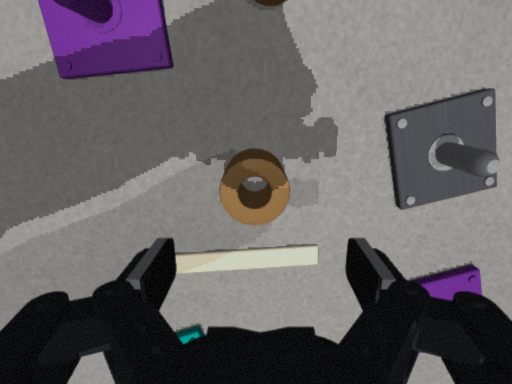

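The wide roll is centred at (255,190) in this view, between the open fingers, and measures (0.4426, 0.2109). I'm descending.

>>> jog_arm --steps '[{"travel": [0.8, -0.06, -0.07], "roll": -0.1}, {"travel": [0.8, -0.06, -0.05], "roll": 0}, {"travel": [0.8, -0.05, -0.05], "roll": 0}, {"travel": [0.8, -0.04, -0.04], "roll": 0}, {"travel": [0.4, -0.02, -0.02], "roll": 0}]'

```text
clock: 3.85
tool_pos: [0.4429, 0.2098, 0.0116]
ee_rot: [[0.026, 1.0, -0.004], [-0.006, -0.004, -1.0], [-1.0, 0.026, 0.006]]
wrist_force: [-0.1, -0.8, 0.8]
grip_width: 1.001
```

```bash
python3 plan.py 0.4425 0.2109 0.012 0
```

```text
at [0.4429 0.2098 0.0116] yaw -0.2 t 3.85 F [-0.05 -0.8   0.75] g 85.5 tilt [ 0.0255 -0.0057 -0.9997]
0 {"travel":[-0.02, -0.01, -0.04],"roll":-0.03}
```

>>> jog_arm --steps '[{"travel": [0, -0.01, -0.04], "roll": 0}, {"travel": [0, 0, 0], "roll": 0}, {"travel": [0, 0, 0], "roll": 0}, {"travel": [0, 0, 0], "roll": 0}, {"travel": [0, 0, 0], "roll": 0}]' --hand 45 --newtons 35

```text
clock: 4.27
tool_pos: [0.442, 0.2064, 0.0129]
ee_rot: [[0.023, 1.0, -0.009], [-0.008, -0.009, -1.0], [-1.0, 0.023, 0.008]]
wrist_force: [-0.2, 0.2, -2.2]
grip_width: 0.652
```

>>> jog_arm --steps '[{"travel": [0, 0, 0], "roll": 0}, {"travel": [0, 0, 0], "roll": 0}, {"travel": [-0.3, 0, 0], "roll": 0}]'

```text
clock: 4.52
tool_pos: [0.4417, 0.2061, 0.0228]
ee_rot: [[0.023, 1.0, -0.01], [-0.008, -0.009, -1.0], [-1.0, 0.023, 0.008]]
wrist_force: [0.1, 0.3, -0.9]
grip_width: 0.647
```

```bash
python3 plan.py 0.46 0.213 0.12 0
```

```text
at [0.4417 0.2061 0.0228] yaw -0.54 t 4.52 F [ 0.06  0.28 -0.88] g 55.2 tilt [ 0.0234 -0.008  -0.9997]
0 {"travel":[-0.96, 0.2, -0.06],"roll":-0.09}
0 {"travel":[-0.96, 0.2, -0.06],"roll":0.0}
0 {"travel":[-0.96, 0.21, -0.06],"roll":0.0}
0 {"travel":[-0.35, 0.07, -0.03],"roll":0.0}
```

>>> jog_arm --steps '[{"travel": [-0.96, 0.2, -0.06], "roll": -0.09}, {"travel": [-0.96, 0.2, -0.06], "roll": 0}, {"travel": [-0.96, 0.2, -0.06], "roll": 0}, {"travel": [-0.35, 0.07, -0.03], "roll": 0}]'

```text
clock: 4.85
tool_pos: [0.4566, 0.212, 0.1239]
ee_rot: [[0.016, 1.0, 0.001], [-0.011, 0.002, -1.0], [-1.0, 0.016, 0.011]]
wrist_force: [0.9, 0.6, -0.9]
grip_width: 0.646
```

```bash
python3 plan.py 0.58 0.23 0.12 0
cat > roll.py <<'E'
from h import *
np.set_printoptions(precision=4,suppress=True)
import sys
s=telemetry.observe()
i=imaging.camera_info("wrist");p,d=imaging.capture("wrist"); cv2.imwrite("pics/%s.png"%sys.argv[1],p[:,:,::-1])
P,u,v=cloud("wrist",d,None,i); h=(P-s["tool_pos"])@s["ee_rot"]
# brownish pixels near tool
c=p[v,u].astype(int); br=(c[:,0]-c[:,2]>25)
m=br&(np.hypot(h[:,1],h[:,2])<.05)&(h[:,0]<0.01)&(h[:,0]>-0.07)
q=h[m]; print(len(q),"x pct",np.percentile(q[:,0],[1,10,50,90,99]))
t=q[q[:,0]<np.percentile(q[:,0],5)+.004]
print("top ring in tool frame: c",cv2.minEnclosingCircle((t[:,1:]*1000).astype(np.float32)),t.min(0),t.max(0))
E
python3 roll.py w3
```

```text
at [0.4566 0.212  0.1239] yaw 0.09 t 4.85 F [ 0.86  0.6  -0.93] g 55.2 tilt [ 0.0163 -0.0114 -0.9998]
0 {"travel":[0.04, 0.97, -0.14],"roll":0.01}
0 {"travel":[0.05, 0.97, -0.14],"roll":0.0}
0 {"travel":[0.04, 0.97, -0.14],"roll":0.0}
0 {"travel":[0.05, 0.97, -0.14],"roll":0.0}
0 {"travel":[0.01, 0.23, -0.04],"roll":0.0}
14694 x pct [-0.0383 -0.0376 -0.0364 -0.0106  0.0048]
top ring in tool frame: c ((1.1733778715133667, -3.4955008029937744), 28.20783233642578) [-0.0393 -0.0266 -0.0313] [-0.0339  0.0284  0.0247]
```

View pics/w3.png

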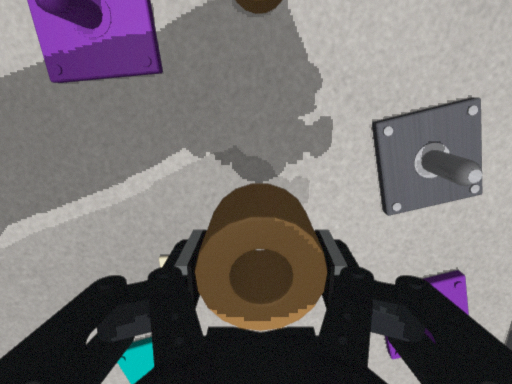

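The roll is held, its top ring centred at (262,262), sitting 3.5 mm toward tool −z. I'm moving toward the spindle, base centre at (432,160), and will re-measure there.

>>> jog_arm --steps '[{"travel": [0.04, 0.97, -0.14], "roll": 0}, {"travel": [0.05, 0.97, -0.14], "roll": 0}, {"travel": [0.05, 0.9, -0.12], "roll": 0}, {"travel": [0.02, 0.3, -0.04], "roll": 0}]'

```text
clock: 5.23
tool_pos: [0.5496, 0.2256, 0.1232]
ee_rot: [[0.016, 1.0, 0.005], [-0.011, 0.005, -1.0], [-1.0, 0.016, 0.011]]
wrist_force: [-0.2, -0.6, -1.2]
grip_width: 0.649
```

```bash
python3 roll.py w4; cat > sp.py <<'E'
from h import *
np.set_printoptions(precision=4,suppress=True)
i=imaging.camera_info("wrist");p,d=imaging.capture("wrist")
P,u,v=cloud("wrist",d,None,i)
near=np.hypot(P[:,0]-.612,P[:,1]-.2335)
m=(P[:,2]>0.008)&(P[:,2]<0.018)&(near<.07)
print(cv2.minAreaRect((P[m][:,:2]*1000).astype(np.float32)))
for lo in (0.02,0.045,0.062):
    q=P[(P[:,2]>lo)&(P[:,2]<lo+.012)&(near<.025)]
    if len(q)>5: print(lo,len(q),q.min(0),q.max(0))
E
python3 sp.py; python3 plan.py 0.6113 0.230 0.11 0
```

```text
14662 x pct [-0.0383 -0.0376 -0.0364 -0.0104  0.0047]
top ring in tool frame: c ((-10.30685043334961, -1.1957383155822754), 39.04274368286133) [-0.0459 -0.049  -0.0314] [-0.0338  0.0286  0.0243]
((612.740966796875, 233.8270263671875), (90.41442108154297, 89.86360168457031), 13.970561027526855)
0.02 107 [0.6026 0.2273 0.02  ] [0.6189 0.2433 0.032 ]
0.045 145 [0.6027 0.2269 0.0452] [0.6193 0.2434 0.057 ]
0.062 273 [0.605  0.2266 0.062 ] [0.6196 0.2409 0.0671]
at [0.5476 0.2251 0.1224] yaw 0.28 t 5.33 F [-0.8  -0.67 -2.51] g 55.1 tilt [ 0.0131 -0.0119 -0.9998]
0 {"travel":[0.2, 0.96, -0.07],"roll":0.05}
0 {"travel":[0.2, 0.96, -0.08],"roll":-0.0}
0 {"travel":[0.04, 0.2, -0.01],"roll":-0.0}
```

View pics/w4.png

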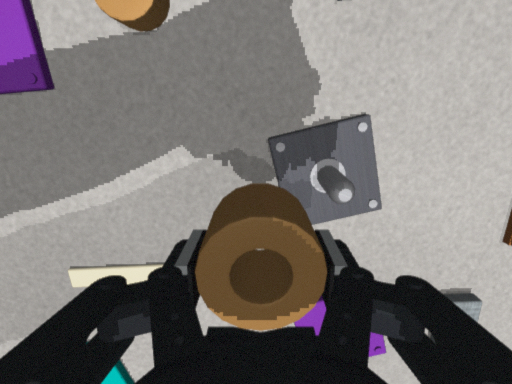

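>>> jog_arm --steps '[{"travel": [0.2, 0.96, -0.07], "roll": 0.05}, {"travel": [0.2, 0.85, -0.06], "roll": 0}, {"travel": [0.05, 0.3, -0.02], "roll": 0}, {"travel": [0, 0, 0], "roll": 0}]'

```text
clock: 5.67
tool_pos: [0.6044, 0.228, 0.1053]
ee_rot: [[-0.0, 1.0, 0.001], [-0.016, 0.001, -1.0], [-1.0, -0.0, 0.016]]
wrist_force: [0.8, -0.5, -0.6]
grip_width: 0.643
```

```bash
python3 plan.py 0.6119 0.230 0.085 0; python3 - <<'E'
from h import *
for n in ["top","scene"]:
    p,d=imaging.capture(n); cv2.imwrite(f"pics/{n}1.png",cv2.resize(p[:,:,::-1][130:240,130:260] if n=="top" else p[:,:,::-1][110:240,260:400],None,fx=5,fy=5))
E
python3 plan.py 0.6119 0.230 0.085 0
```

```text
at [0.6044 0.228  0.1053] yaw 0.08 t 5.67 F [ 0.85 -0.48 -0.58] g 54.9 tilt [-3.000e-04 -1.630e-02 -9.999e-01]
0 {"travel":[0.67, 0.25, -0.08],"roll":0.01}
at [0.6027 0.2279 0.1055] yaw 0.11 t 5.77 F [-0.3   0.51 -0.78] g 55.1 tilt [-0.0019 -0.0167 -0.9999]
0 {"travel":[0.68, 0.31, -0.08],"roll":0.02}
```

View pics/scene1.png

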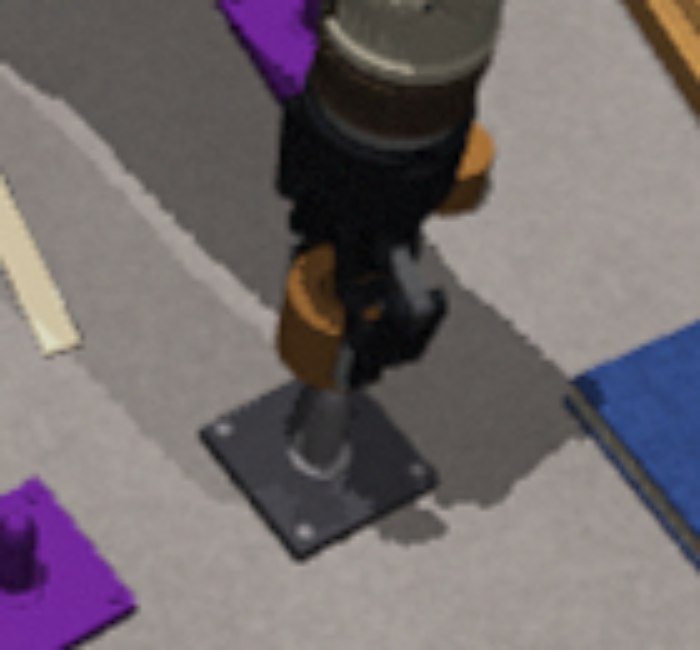

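The scene view shows the held roll above the spindle, slightly short of it in x, as the pose says. I'm centring it.

>>> jog_arm --steps '[{"travel": [0.33, 0.31, -0.08], "roll": 0}, {"travel": [0.2, 0.05, 0], "roll": 0}]'

```text
clock: 5.93
tool_pos: [0.6114, 0.2303, 0.0912]
ee_rot: [[-0.002, 1.0, 0.003], [-0.016, 0.003, -1.0], [-1.0, -0.002, 0.016]]
wrist_force: [-1.0, -0.2, -1.4]
grip_width: 0.645
```

```bash
python3 plan.py 0.6119 0.2302 0.082 0
```

```text
at [0.6114 0.2303 0.0912] yaw 0.18 t 5.93 F [-0.99 -0.2  -1.4 ] g 55.1 tilt [-0.0017 -0.0162 -0.9999]
0 {"travel":[0.31, 0.02, 0.0],"roll":0.03}
```

Both measurements agree, so I'm lowering in small steps.

>>> jog_arm --steps '[{"travel": [0.4, 0.03, 0], "roll": 0}, {"travel": [0.4, 0, -0.01], "roll": 0}, {"travel": [0.2, 0.0, -0.01], "roll": 0}]'

```text
clock: 6.18
tool_pos: [0.6092, 0.2306, 0.0619]
ee_rot: [[-0.002, 1.0, 0.005], [-0.016, 0.005, -1.0], [-1.0, -0.002, 0.016]]
wrist_force: [1.6, -1.3, -0.8]
grip_width: 0.647
```

```bash
python3 plan.py 0.6119 0.2302 0.025 0
```

```text
at [0.6092 0.2306 0.0619] yaw 0.26 t 6.18 F [ 1.58 -1.27 -0.75] g 55.3 tilt [-0.0021 -0.0162 -0.9999]
0 {"travel":[0.98, 0.07, -0.0],"roll":0.04}
0 {"travel":[0.25, 0.02, -0.01],"roll":0.0}
```

>>> jog_arm --steps '[{"travel": [0.35, 0.1, 0], "roll": 0}, {"travel": [0.35, 0.06, 0], "roll": 0}, {"travel": [0.3, 0.05, 0.01], "roll": 0}]'

```text
clock: 6.43
tool_pos: [0.614, 0.2304, 0.0319]
ee_rot: [[-0.001, 1.0, 0.006], [-0.016, 0.006, -1.0], [-1.0, -0.001, 0.015]]
wrist_force: [-0.1, -0.3, -1.2]
grip_width: 0.651
```

```bash
python3 plan.py 0.6119 0.2302 0.0225 0
```

```text
at [0.614  0.2304 0.0319] yaw 0.35 t 6.43 F [-0.08 -0.27 -1.21] g 55.6 tilt [-0.0012 -0.0155 -0.9999]
0 {"travel":[0.31, -0.07, 0.0],"roll":0.06}
```

>>> jog_arm --steps '[{"travel": [0.2, -0.04, 0], "roll": 0}, {"travel": [0.06, 0, 0], "roll": 0}]'

```text
clock: 6.6
tool_pos: [0.612, 0.2299, 0.0228]
ee_rot: [[-0.003, 1.0, 0.006], [-0.016, 0.006, -1.0], [-1.0, -0.003, 0.016]]
wrist_force: [-7.2, -2.6, 16.4]
grip_width: 0.647
```

Contact came at TCP z 0.0228, matching a seated roll with its underside at 12 mm. I'm releasing it.

>>> jog_arm --steps '[{"travel": [0, 0, 0], "roll": 0}, {"travel": [0, 0, 0], "roll": 0}, {"travel": [0, 0, 0], "roll": 0}, {"travel": [0, 0, 0], "roll": 0}, {"travel": [0, 0, 0], "roll": 0}]' --hand 80

```text
clock: 7.02
tool_pos: [0.6127, 0.2301, 0.0236]
ee_rot: [[-0.001, 1.0, 0.006], [-0.015, 0.006, -1.0], [-1.0, -0.001, 0.015]]
wrist_force: [-0.1, -0.5, -0.6]
grip_width: 0.932
```

```bash
python3 plan.py 0.612 0.230 0.14 0; python3 - <<'E'
from h import *
p,d=imaging.capture("wrist"); cv2.imwrite("pics/w5.png",p[:,:,::-1])
E
```

```text
at [0.6127 0.2301 0.0236] yaw 0.33 t 7.02 F [-0.07 -0.49 -0.56] g 79.6 tilt [-0.0013 -0.0152 -0.9999]
0 {"travel":[-0.98, -0.01, 0.02],"roll":0.06}
0 {"travel":[-0.98, -0.01, 0.01],"roll":-0.0}
0 {"travel":[-0.98, -0.0, 0.02],"roll":-0.0}
0 {"travel":[-0.94, -0.01, 0.01],"roll":-0.0}
```

View pics/w5.png

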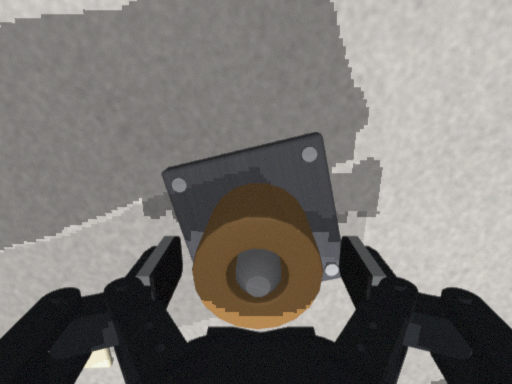

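The roll sits on the base plate with the spindle through its bore at (258,270), and the fingers are clear of it. I'm retreating straight up.

>>> jog_arm --steps '[{"travel": [-0.4, 0, 0.01], "roll": 0}, {"travel": [-0.8, 0, 0.01], "roll": 0}, {"travel": [-0.98, 0, 0.02], "roll": 0}, {"travel": [-0.98, 0, 0.01], "roll": 0}, {"travel": [-0.98, 0, 0.01], "roll": 0}]'

```text
clock: 7.48
tool_pos: [0.6073, 0.228, 0.1453]
ee_rot: [[-0.019, 1.0, 0.006], [-0.022, 0.006, -1.0], [-1.0, -0.019, 0.022]]
wrist_force: [0.1, -0.5, -0.2]
grip_width: 0.936
```

```bash
python3 - <<'E'
from h import *
np.set_printoptions(precision=4,suppress=True)
i=imaging.camera_info("wrist");p,d=imaging.capture("wrist"); cv2.imwrite("pics/w6.png",p[:,:,::-1])
P,u,v=cloud("wrist",d,None,i); c=p[v,u].astype(int)
m=(c[:,0]-c[:,2]>25)&(np.hypot(P[:,0]-.6126,P[:,1]-.2336)<.04)&(P[:,2]>0.05)
print("roll top z",np.percentile(P[m][:,2],[2,50,98]),P[m].min(0),P[m].max(0))
for n in ["top","scene"]:
    p,d=imaging.capture(n); P,u,v=cloud(n,d); c=p[v,u].astype(int)
    # carton top
    m=(P[:,2]>0.06)&(P[:,2]<0.08)&(abs(P[:,0]-.53)<.06)&(abs(P[:,1]+.095)<.08)
    print(n,"carton",m.sum(),np.median(P[m][:,2]),cv2.minAreaRect((P[m][:,:2]*1000).astype(np.float32)))
    cv2.imwrite(f"pics/{n}2.png",p[:,:,::-1])
E
python3 plan.py 0.545 -0.10 0.19 0
```

```text
roll top z [0.0524 0.0593 0.0606] [0.5846 0.206  0.05  ] [0.6398 0.2614 0.0616]
top carton 949 0.06979560525619996 ((529.5844116210938, -94.95673370361328), (52.41452407836914, 110.7660903930664), 6.501954078674316)
scene carton 864 0.06939925988898941 ((531.7805786132812, -95.14125061035156), (55.34027862548828, 110.21044158935547), 7.012558937072754)
at [0.6102 0.2291 0.1486] yaw 0.33 t 7.63 F [-0.62 -0.07 -1.22] g 80.1 tilt [-0.0098 -0.0185 -0.9998]
0 {"travel":[-0.1, -0.2, 0.95],"roll":0.05}
0 {"travel":[-0.1, -0.19, 0.96],"roll":0.0}
0 {"travel":[-0.1, -0.19, 0.96],"roll":0.0}
0 {"travel":[-0.1, -0.19, 0.96],"roll":0.0}
0 {"travel":[-0.1, -0.19, 0.96],"roll":0.0}
1 {"travel":[-0.1, -0.19, 0.96],"roll":0.0}
1 {"travel":[-0.1, -0.19, 0.96],"roll":0.0}
1 {"travel":[-0.1, -0.19, 0.96],"roll":0.0}
1 {"travel":[-0.1, -0.19, 0.96],"roll":0.0}
1 {"travel":[-0.1, -0.19, 0.96],"roll":0.0}
2 {"travel":[-0.11, -0.2, 0.95],"roll":0.0}
2 {"travel":[-0.05, -0.09, 0.45],"roll":0.0}
```

View pics/w6.png

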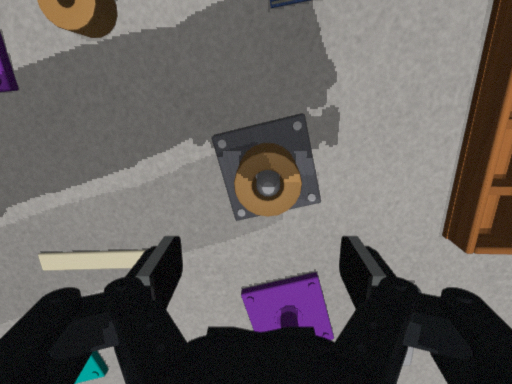

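View pics/scene2.png

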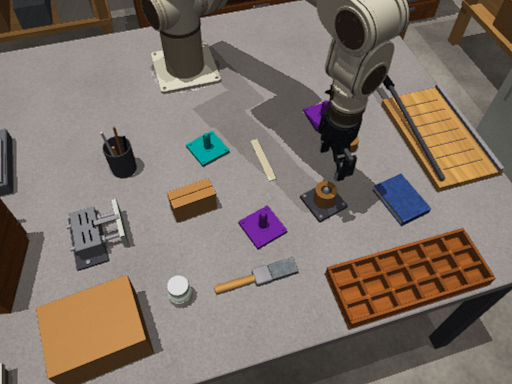

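The roll's top is at 0.0595, so it is fully down and free, ringed at (268,183) with the spindle through it. Next I'll fly over the carton and the fence to measure both.

>>> jog_arm --steps '[{"travel": [-0.2, -0.12, 0.95], "roll": 0}, {"travel": [-0.2, -0.12, 0.95], "roll": 0}, {"travel": [-0.2, -0.12, 0.95], "roll": 0}, {"travel": [-0.2, -0.12, 0.95], "roll": 0}, {"travel": [-0.2, -0.12, 0.95], "roll": 0}]'

```text
clock: 8.05
tool_pos: [0.5904, 0.0888, 0.1781]
ee_rot: [[-0.016, 1.0, 0.018], [-0.018, 0.018, -1.0], [-1.0, -0.017, 0.018]]
wrist_force: [0.8, -0.2, -0.2]
grip_width: 0.934
```

>>> jog_arm --steps '[{"travel": [-0.15, -0.12, 0.95], "roll": 0}, {"travel": [-0.15, -0.12, 0.95], "roll": 0}, {"travel": [-0.15, -0.12, 0.95], "roll": 0}, {"travel": [-0.15, -0.12, 0.95], "roll": 0}, {"travel": [-0.15, -0.12, 0.95], "roll": 0}]'

```text
clock: 8.47
tool_pos: [0.5704, -0.06, 0.2016]
ee_rot: [[-0.024, 1.0, 0.02], [-0.018, 0.019, -1.0], [-1.0, -0.025, 0.018]]
wrist_force: [0.3, 0.8, 0.0]
grip_width: 0.936
```

```bash
python3 - <<'E'
from h import *
np.set_printoptions(precision=4,suppress=True)
i=imaging.camera_info("wrist");p,d=imaging.capture("wrist"); cv2.imwrite("pics/w7.png",p[:,:,::-1])
E
python3 plan.py 0.54 -0.20 0.22 0
```

```text
at [ 0.5701 -0.0656  0.2027] yaw 0.79 t 8.52 F [ 0.3  -1.83  0.99] g 79.8 tilt [-0.0234 -0.0224 -0.9995]
0 {"travel":[-0.1, -0.23, 0.95],"roll":0.13}
0 {"travel":[-0.1, -0.22, 0.95],"roll":0.0}
0 {"travel":[-0.09, -0.21, 0.95],"roll":0.0}
0 {"travel":[-0.09, -0.22, 0.95],"roll":0.0}
0 {"travel":[-0.07, -0.15, 0.69],"roll":0.0}
```

View pics/w7.png

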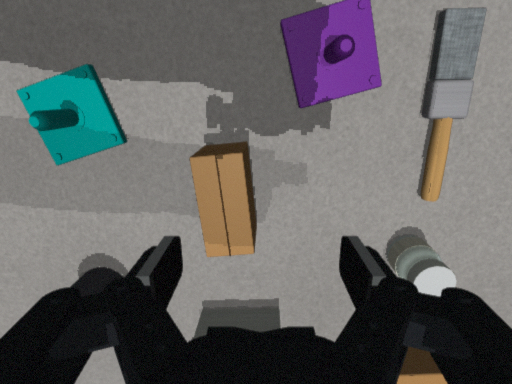

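The carton shows whole at (200–253, 143–256), with the fence partly hidden below it at about (238,320). I'm going on to see the fence.

>>> jog_arm --steps '[{"travel": [-0.1, -0.2, 0.95], "roll": 0.13}, {"travel": [-0.1, -0.2, 0.95], "roll": 0}, {"travel": [-0.1, -0.2, 0.95], "roll": 0}, {"travel": [-0.1, -0.15, 0.95], "roll": 0}, {"travel": [-0.1, -0.1, 0.95], "roll": 0}]'

```text
clock: 8.93
tool_pos: [0.5416, -0.21, 0.2182]
ee_rot: [[-0.031, 1.0, 0.004], [-0.018, 0.003, -1.0], [-0.999, -0.031, 0.018]]
wrist_force: [0.8, 0.1, -1.2]
grip_width: 0.937
```

>>> jog_arm --steps '[{"travel": [-0.1, 0, 0.95], "roll": 0}, {"travel": [-0.1, 0, 0.95], "roll": 0}, {"travel": [-0.1, 0, 0.95], "roll": 0}, {"travel": [0, 0, 0], "roll": 0}]'

```text
clock: 9.27
tool_pos: [0.5385, -0.3031, 0.2269]
ee_rot: [[-0.036, 0.999, -0.002], [-0.018, -0.003, -1.0], [-0.999, -0.036, 0.018]]
wrist_force: [-0.0, 0.3, 0.1]
grip_width: 0.937
```

```bash
python3 - <<'E'
from h import *
np.set_printoptions(precision=4,suppress=True)
i=imaging.camera_info("wrist");p,d=imaging.capture("wrist"); cv2.imwrite("pics/w8.png",p[:,:,::-1]); np.savez("w8.npz",p=p,d=d,R=i["R"],t=i["t"],K=i["camera_matrix"])
P,u,v=cloud("wrist",d,None,i)
m=(P[:,2]>0.06)&(P[:,2]<0.08)&(abs(P[:,0]-.53)<.06)&(abs(P[:,1]+.095)<.08)
print("carton",m.sum(),np.median(P[m][:,2]),cv2.minAreaRect((P[m][:,:2]*1000).astype(np.float32)))
m=(P[:,2]>0.05)&(P[:,2]<0.07)&(abs(P[:,0]-.54)<.09)&(P[:,1]<-.24)&(P[:,1]>-.45)
Q=P[m]; print(np.histogram(Q[:,2],8)); 
q=Q[(Q[:,2]>.058)&(Q[:,1]>-.30)]
print("plate",len(q),cv2.minAreaRect((q[:,:2]*1000).astype(np.float32)),q.min(0),q.max(0))
E
python3 plan.py 0.545 -0.20 0.20 0
```

```text
carton 315 0.06825104648632907 ((536.42822265625, -148.2068634033203), (50.639347076416016, 5.2535719871521), 0.911655068397522)
(array([  68,  283, 3275,  553,  405,  877,  399,  356]), array([0.05  , 0.0521, 0.0541, 0.0562, 0.0582, 0.0603, 0.0623, 0.0643,
       0.0664]))
plate 1360 ((542.0403442382812, -285.63232421875), (109.16146087646484, 28.875755310058594), 3.18774151802063) [ 0.487  -0.2999  0.058 ] [ 0.5963 -0.2685  0.0664]
at [ 0.5384 -0.3008  0.2264] yaw -0.09 t 9.32 F [ 0.48 -0.97  0.23] g 79.8 tilt [-0.0368 -0.0156 -0.9992]
0 {"travel":[0.23, 0.07, -0.95],"roll":-0.01}
0 {"travel":[0.23, 0.07, -0.95],"roll":-0.0}
0 {"travel":[0.23, 0.07, -0.95],"roll":-0.0}
0 {"travel":[0.13, 0.04, -0.52],"roll":-0.0}
```

View pics/w8.png

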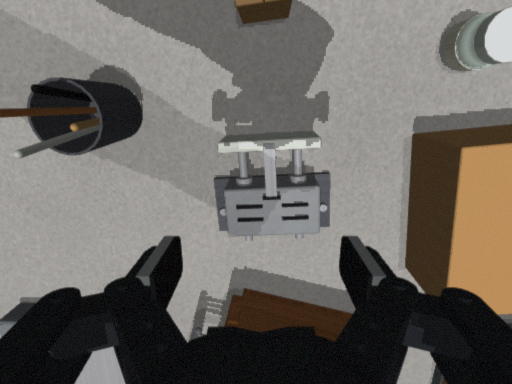

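The wrist view shows the fence plate at (218–320, 143), the housing with its two mark pairs at about (250 and 295, 207/218), and the pointer bar at (272,195). I'll fit the fence axes.

```bash
python3 - <<'E'
from h import *
np.set_printoptions(precision=4,suppress=True)
D=np.load("w8.npz"); info=dict(R=D["R"],t=D["t"],camera_matrix=D["K"])
P,u,v=cloud("wrist",D["d"],None,info)
q=P[(P[:,2]>.055)&(P[:,2]<.068)&(abs(P[:,0]-.542)<.057)&(P[:,1]>-.30)&(P[:,1]<-.255)]
for nm,f in (("front",np.max),("back",np.min)):
    xs=[];ys=[]
    for x0 in np.arange(.488,.596,.004):
        if nm=="back" and abs(x0-.542)<.02: continue
        s=q[(q[:,0]>=x0)&(q[:,0]<x0+.004)]
        if len(s)>2: xs.append(x0+.002); ys.append(f(s[:,1]))
    c=np.polyfit(xs,ys,1); print(nm,c,np.degrees(np.arctan(c[0])),"y at .542",np.polyval(c,.542),"res",np.std(np.polyval(c,xs)-ys))
b=P[(P[:,2]>.048)&(P[:,2]<.0585)&(abs(P[:,0]-.54)<.075)&(P[:,1]<-.32)&(P[:,1]>-.41)]
print("housing",len(b),cv2.minAreaRect((b[:,:2]*1000).astype(np.float32)),np.median(b[:,2]))
st=P[(P[:,2]>.06)&(P[:,2]<.07)&(abs(P[:,0]-.54)<.03)&(P[:,1]<-.285)]
for y0 in np.arange(-.345,-.285,.005):
    s=st[(st[:,1]>=y0)&(st[:,1]<y0+.005)]
    if len(s): print(round(y0+.0025,4),len(s),s[:,0].min(),s[:,0].max(),s[:,2].mean())
for n in ["top","scene"]:
    p,d=imaging.capture(n); P,u,v=cloud(n,d)
    b=P[(P[:,2]>.058)&(P[:,2]<.068)&(abs(P[:,0]-.542)<.065)&(P[:,1]>-.29)&(P[:,1]<-.255)]
    print(n,len(b),cv2.minAreaRect((b[:,:2]*1000).astype(np.float32)))
E
```

```text
front [ 0.0575 -0.3025] 3.2904472624246597 y at .542 -0.2713573116883845 res 9.891489366126098e-05
back [ 0.0562 -0.3133] 3.2142478766107954 y at .542 -0.28289321627394426 res 0.0003954122249912645
housing 4147 ((546.2188110351562, -355.95428466796875), (109.18759155273438, 60.19012451171875), 3.185972213745117) 0.05531658269388573
-0.3375 33 0.5363430452286229 0.55511179724771 0.06456858373351854
-0.3325 66 0.5363183826850874 0.555133593097327 0.06425426860842309
-0.3275 50 0.5396026383702908 0.5505981603722945 0.06445854075268627
-0.3225 45 0.5395972385632272 0.550531187524286 0.06462402987241765
-0.3175 51 0.5384932000039448 0.5493958325365286 0.06437918475471516
-0.3125 47 0.5384613168073823 0.5493400885157818 0.06438211074668236
-0.3075 49 0.5384533996034192 0.5492783001371165 0.06411103387260393
-0.3025 51 0.5374084753272885 0.5492055482290257 0.06437878802640486
-0.2975 58 0.5373989755088012 0.5491379174167531 0.06450717251907766
-0.2925 45 0.5373747989938954 0.5480126745039139 0.0643137897022465
-0.2875 55 0.5373497929947371 0.5479610031885721 0.0645813114539409
top 233 ((540.4251708984375, -280.2107238769531), (108.69993591308594, 17.385883331298828), 4.297350883483887)
scene 203 ((542.8854370117188, -281.14508056640625), (109.38011169433594, 16.69683837890625), 3.3789479732513428)
```

The fence face centre is about (0.5415, −0.2713), with push direction (0.057, −0.998) and a tool yaw of 3.25°. I'm going back toward the carton and watching the tilt drift.

>>> jog_arm --steps '[{"travel": [0.3, 0, -0.95], "roll": 0}, {"travel": [0.3, 0, -0.95], "roll": 0}, {"travel": [0.3, 0, -0.95], "roll": 0}, {"travel": [0, 0, -0.95], "roll": -0.3}, {"travel": [0, 0, 0], "roll": -0.3}]'

```text
clock: 9.83
tool_pos: [0.5357, -0.1747, 0.1942]
ee_rot: [[-0.041, 0.997, 0.07], [-0.012, 0.07, -0.998], [-0.999, -0.041, 0.009]]
wrist_force: [0.2, -1.1, 1.1]
grip_width: 0.94
```

```bash
cat > car.py <<'E'
from h import *
import sys
np.set_printoptions(precision=4,suppress=True)
i=imaging.camera_info("wrist");p,d=imaging.capture("wrist"); cv2.imwrite("pics/%s.png"%sys.argv[1],p[:,:,::-1])
P,u,v=cloud("wrist",d,None,i)
m=(P[:,2]>0.062)&(P[:,2]<0.08)&(abs(P[:,0]-.53)<.06)&(abs(P[:,1]+.095)<.08)
q=P[m]; print("carton",m.sum(),np.median(q[:,2]),cv2.minAreaRect((q[:,:2]*1000).astype(np.float32)))
E
python3 car.py w9
python3 plan.py 0.5305 -0.095 0.1 6.7
```

```text
carton 7954 0.06947832359363731 ((530.7001342773438, -93.50147247314453), (52.10980224609375, 110.3221664428711), 6.7392473220825195)
at [ 0.5356 -0.1761  0.194 ] yaw 4.03 t 9.88 F [-0.22 -0.08 -0.58] g 79.6 tilt [-0.041  -0.0129 -0.9991]
0 {"travel":[0.73, 0.04, -0.65],"roll":-0.44}
0 {"travel":[0.74, 0.06, -0.64],"roll":-0.0}
0 {"travel":[0.73, 0.07, -0.65],"roll":-0.0}
0 {"travel":[0.74, 0.06, -0.64],"roll":-0.0}
0 {"travel":[0.16, 0.02, -0.15],"roll":-0.0}
```

View pics/w9.png

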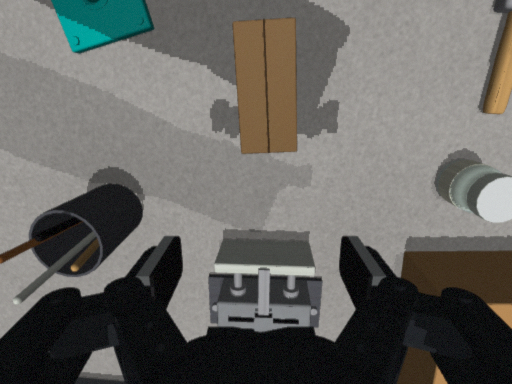

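The carton is at (235–297, 18–153). It measures centre (0.5307, −0.0936), yaw 6.7°, top 0.0695. I'm moving above it.

>>> jog_arm --steps '[{"travel": [0.5, 0, -0.7], "roll": -0.44}, {"travel": [0.5, 0, -0.7], "roll": 0}, {"travel": [0.5, 0, -0.7], "roll": 0}, {"travel": [0.4, 0, -0.5], "roll": 0}]'

```text
clock: 10.22
tool_pos: [0.5269, -0.095, 0.1377]
ee_rot: [[-0.033, 0.992, 0.12], [-0.016, 0.119, -0.993], [-0.999, -0.035, 0.012]]
wrist_force: [0.3, 0.1, -0.5]
grip_width: 0.933
```

>>> jog_arm --steps '[{"travel": [0, -1, 0], "roll": 0}, {"travel": [0, -1, 0], "roll": 0}]'

```text
clock: 10.38
tool_pos: [0.4679, -0.0967, 0.1356]
ee_rot: [[-0.036, 0.991, 0.128], [-0.015, 0.128, -0.992], [-0.999, -0.037, 0.01]]
wrist_force: [-0.5, -0.3, 0.4]
grip_width: 0.94
```

>>> jog_arm --steps '[{"travel": [0, 0.3, 0], "roll": 0}, {"travel": [0, 0.3, 0], "roll": 0}, {"travel": [0, 0.3, 0], "roll": 0}, {"travel": [0, 0.3, 0], "roll": 0}, {"travel": [0, 0.3, 0], "roll": 0}]'

```text
clock: 10.8
tool_pos: [0.5041, -0.0868, 0.1315]
ee_rot: [[-0.048, 0.99, 0.129], [-0.013, 0.128, -0.992], [-0.999, -0.05, 0.006]]
wrist_force: [-0.3, -0.1, 0.3]
grip_width: 0.938
```

Tilt has drifted to about 2.7°, because each row re-bases on the measured pose. A few test moves should show what drives it.

>>> jog_arm --steps '[{"travel": [0, 0, 0], "roll": 0}, {"travel": [0, 0, 0], "roll": 0}, {"travel": [0, 0, 0], "roll": 0}, {"travel": [0, 0, 0], "roll": 0}, {"travel": [0, 0, 0], "roll": 0}]'

```text
clock: 11.22
tool_pos: [0.5105, -0.0866, 0.1317]
ee_rot: [[-0.044, 0.991, 0.13], [-0.014, 0.13, -0.991], [-0.999, -0.045, 0.008]]
wrist_force: [0.7, -0.4, -0.7]
grip_width: 0.934
```

>>> jog_arm --steps '[{"travel": [-1, 0, 0], "roll": 0}, {"travel": [-1, 0, 0], "roll": 0}, {"travel": [-1, 0, 0], "roll": 0}]'

```text
clock: 11.47
tool_pos: [0.508, -0.0849, 0.2163]
ee_rot: [[-0.063, 0.99, 0.129], [-0.011, 0.129, -0.992], [-0.998, -0.064, 0.003]]
wrist_force: [0.5, 0.6, -0.1]
grip_width: 0.935
```

>>> jog_arm --steps '[{"travel": [1, 0, 0], "roll": 0}, {"travel": [1, 0, 0], "roll": 0}, {"travel": [1, 0, 0], "roll": 0}]'

```text
clock: 11.72
tool_pos: [0.5149, -0.0882, 0.1416]
ee_rot: [[-0.029, 0.991, 0.128], [-0.016, 0.128, -0.992], [-0.999, -0.031, 0.012]]
wrist_force: [-0.1, 0.1, -0.2]
grip_width: 0.935
```

>>> jog_arm --steps '[{"travel": [0, 1, 0], "roll": 0}, {"travel": [0, -1, 0], "roll": 0}, {"travel": [0, 1, 0], "roll": 0}, {"travel": [0, -1, 0], "roll": 0}]'

```text
clock: 12.05
tool_pos: [0.497, -0.0814, 0.108]
ee_rot: [[-0.132, 0.983, 0.126], [-0.001, 0.127, -0.992], [-0.991, -0.131, -0.016]]
wrist_force: [2.3, 0.0, 0.3]
grip_width: 0.936
```

>>> jog_arm --steps '[{"travel": [-0.5, 0, 0], "roll": 0}, {"travel": [0, 0, 0], "roll": 0}, {"travel": [0, 0, 0], "roll": 0}]'

```text
clock: 12.3
tool_pos: [0.4857, -0.0803, 0.1129]
ee_rot: [[-0.164, 0.979, 0.125], [0.003, 0.127, -0.992], [-0.987, -0.162, -0.024]]
wrist_force: [-1.1, 0.6, -0.0]
grip_width: 0.931
```

>>> jog_arm --steps '[{"travel": [-1, 0, 0], "roll": 0}, {"travel": [1, 0, 0], "roll": 0}, {"travel": [-1, 0, 0], "roll": 0}, {"travel": [1, 0, 0], "roll": 0}, {"travel": [0, 0, 0], "roll": 0}]'

```text
clock: 12.72
tool_pos: [0.4666, -0.0777, 0.1144]
ee_rot: [[-0.207, 0.971, 0.122], [0.01, 0.127, -0.992], [-0.978, -0.204, -0.036]]
wrist_force: [-1.3, 0.4, -1.1]
grip_width: 0.934
```

>>> jog_arm --steps '[{"travel": [0, -1, 0], "roll": 0}, {"travel": [0, 1, 0], "roll": 0}, {"travel": [0, -1, 0], "roll": 0}, {"travel": [0, 1, 0], "roll": 0}, {"travel": [0, 0, 0], "roll": 0}]'

```text
clock: 13.13
tool_pos: [0.445, -0.0735, 0.0983]
ee_rot: [[-0.263, 0.957, 0.118], [0.018, 0.128, -0.992], [-0.965, -0.259, -0.051]]
wrist_force: [2.5, -0.8, 0.3]
grip_width: 0.937
```

```bash
python3 -c "
from h import *
s=telemetry.observe();print(s['qpos'],s['joint_vel'],s['effort'],s['tool_pos'],s['ee_rot'][:,0])
imaging.capture('top')
s=telemetry.observe();print(s['qpos'],s['joint_vel'],s['effort'],s['tool_pos'],s['ee_rot'][:,0])"
```

```text
[-8.56988623 26.19299372 -4.76455542 74.29518846 -1.20987294 74.39728946] [ -2.33377623 -12.13876832 -20.86080388  10.49767459  -2.16041406
  -0.9318401 ] [ 3.17392834e-01 -4.28596759e+01  1.83609545e+01  3.22706670e+00
  1.68031297e-02  8.48036469e-02] [ 0.44498186 -0.07353864  0.0982988 ] [-0.26322844  0.01831495 -0.96455967]
[-8.60883628 25.91862956 -5.00030214 74.66227713 -1.26347163 74.37804768] [-0.2859514  -3.32625003  3.15779322  1.47488259 -0.17048382 -0.1520918 ] [ 4.18044515e-01 -4.10570705e+01  2.52631062e+01 -3.20142349e-01
  2.42781074e-02  2.29276484e-02] [ 0.44070953 -0.07348899  0.10018846] [-0.26881368  0.01839544 -0.96301652]
```

>>> jog_arm --steps '[{"travel": [0, 0, 0], "roll": 0}]'

```text
clock: 13.27
tool_pos: [0.4423, -0.0738, 0.1011]
ee_rot: [[-0.266, 0.957, 0.118], [0.018, 0.128, -0.992], [-0.964, -0.262, -0.051]]
wrist_force: [1.6, 0.6, 0.3]
grip_width: 0.94
```

```bash
python3 -c "
from h import *
s=telemetry.observe();print(s['qpos'],s['joint_vel'],s['effort'],s['tool_pos'],s['ee_rot'][:,0])"
```

```text
[-8.6089694  25.89341425 -4.83416173 74.67945648 -1.26798038 74.37326779] [ 0.08583069  1.12410522  0.17027151  0.01154573 -0.01968723  0.02499816] [ 3.26534186e-02 -4.05868649e+01  1.88351691e+01  2.22312167e+00
 -6.57247449e-02  5.72146855e-04] [ 0.44232526 -0.07375881  0.10109123] [-0.2659292   0.0178798  -0.96382673]
```

>>> jog_arm --steps '[{"travel": [-1, 0, 0], "roll": 0}]'

```text
clock: 13.35
tool_pos: [0.4475, -0.074, 0.1276]
ee_rot: [[-0.273, 0.955, 0.118], [0.019, 0.128, -0.992], [-0.962, -0.268, -0.053]]
wrist_force: [0.2, 0.8, 0.3]
grip_width: 0.937
```

```bash
python3 -c "
from h import *
s=telemetry.observe();print(s['qpos'],s['joint_vel'],s['effort'],s['tool_pos'],s['ee_rot'][:,0])"
```

```text
[-8.54980253 25.32468952 -1.50853121 78.98270966 -1.24943379 74.44195404] [  0.86945639 -11.87948711  52.91758292  56.84886977   0.22496201
   0.88225702] [-6.27325242e-02 -4.41919005e+01  2.01660275e+01  3.19603505e-02
 -7.89732509e-02 -1.84262590e-02] [ 0.44748874 -0.07396753  0.12755745] [-0.2726966   0.01894709 -0.9619135 ]
```

>>> jog_arm --steps '[{"travel": [-1, 0, 0], "roll": 0}]'

```text
clock: 13.43
tool_pos: [0.4574, -0.0748, 0.1588]
ee_rot: [[-0.269, 0.956, 0.118], [0.018, 0.127, -0.992], [-0.963, -0.264, -0.052]]
wrist_force: [0.9, -0.5, -0.3]
grip_width: 0.939
```

```bash
python3 -c "
from h import *
s=telemetry.observe();print(s['qpos'],s['joint_vel'],s['effort'],s['tool_pos'],s['ee_rot'][:,0])"
```

```text
[-8.48728369 24.74781592  2.63720644 83.46628143 -1.23052735 74.51026675] [ 0.73888292 -4.97274635 46.39289733 52.17321362  0.26715887  0.86526142] [-4.60852857e-02 -4.12314749e+01  1.81637263e+01  1.07047889e+00
 -6.46863040e-02 -1.19579627e-02] [ 0.45736179 -0.07483927  0.15882793] [-0.2686988   0.01838345 -0.96304881]
```

>>> jog_arm --steps '[{"travel": [0, 0, 0], "roll": 0}, {"travel": [0, 0, 0], "roll": 0}]'

```text
clock: 13.6
tool_pos: [0.4667, -0.0763, 0.1689]
ee_rot: [[-0.244, 0.962, 0.119], [0.015, 0.126, -0.992], [-0.97, -0.241, -0.045]]
wrist_force: [-0.0, 0.2, -0.4]
grip_width: 0.935
```

>>> jog_arm --steps '[{"travel": [1, 0, 0], "roll": 0}, {"travel": [-1, 0, 0], "roll": 0}, {"travel": [1, 0, 0], "roll": 0}, {"travel": [-1, 0, 0], "roll": 0}, {"travel": [0, 0, 0], "roll": 0}]'

```text
clock: 14.02
tool_pos: [0.4256, -0.0703, 0.1595]
ee_rot: [[-0.32, 0.94, 0.114], [0.026, 0.129, -0.991], [-0.947, -0.314, -0.066]]
wrist_force: [3.4, -0.3, 1.9]
grip_width: 0.934
```

>>> jog_arm --steps '[{"travel": [-1, 0, 0], "roll": 0}, {"travel": [0, 0, 0], "roll": 0}, {"travel": [-1, 0, 0], "roll": 0}, {"travel": [0, 0, 0], "roll": 0}, {"travel": [0, 0, 0], "roll": 0}]'

```text
clock: 14.43
tool_pos: [0.416, -0.0679, 0.2062]
ee_rot: [[-0.371, 0.922, 0.109], [0.034, 0.131, -0.991], [-0.928, -0.363, -0.08]]
wrist_force: [0.0, 0.1, -1.1]
grip_width: 0.94
```

```bash
python3 -c "
from h import *
s=telemetry.observe();print(s['qpos'],s['joint_vel'],s['tool_pos'],s['ee_rot'][:,0]);q=s['qpos'];print(q[1]-q[2]+q[3]-90)"
```

```text
[-8.42441226 23.4814766   5.82868673 94.16162212 -1.17692367 74.65575813] [-0.00882639 -3.16350145  5.23795069  0.76834716 -0.05546929  0.13770548] [ 0.41601648 -0.06791491  0.20624186] [-0.37052341  0.03411167 -0.92819653]
21.814411989178623
```

>>> jog_arm --steps '[{"travel": [1, 0, 0], "roll": 0}, {"travel": [0, 0, 0], "roll": 0}, {"travel": [1, 0, 0], "roll": 0}, {"travel": [0, 0, 0], "roll": 0}, {"travel": [0, 0, 0], "roll": 0}]'

```text
clock: 14.85
tool_pos: [0.395, -0.0662, 0.1528]
ee_rot: [[-0.361, 0.926, 0.109], [0.033, 0.13, -0.991], [-0.932, -0.354, -0.077]]
wrist_force: [1.0, -0.5, 0.7]
grip_width: 0.938
```

```bash
python3 -c "
from h import *
s=telemetry.observe();print(s['qpos'],s['joint_vel'],s['tool_pos'],s['ee_rot'][:,0]);q=s['qpos'];print(q[1]-q[2]+q[3]-90)"
```

```text
[-8.58722999 22.91055489 -3.1794252  85.14463441 -1.23086695 74.52374715] [-1.51208234e-01  9.57699050e-01 -4.99249561e+00 -2.00064879e-01
  1.81150558e-02  1.13571761e-03] [ 0.39495201 -0.06623424  0.15280219] [-0.36125232  0.03282735 -0.93189008]
21.234614493885132
```

>>> jog_arm --steps '[{"travel": [-0.36, 0.92, 0.1], "roll": 0}, {"travel": [-0.36, 0.92, 0.1], "roll": 0}, {"travel": [-0.36, 0.92, 0.1], "roll": 0}, {"travel": [0, 0, 0], "roll": 0}, {"travel": [0, 0, 0], "roll": 0}]'

```text
clock: 15.27
tool_pos: [0.4946, -0.0665, 0.161]
ee_rot: [[-0.348, 0.931, 0.11], [0.031, 0.129, -0.991], [-0.937, -0.342, -0.074]]
wrist_force: [-1.0, -0.2, 0.4]
grip_width: 0.936
```

```bash
cat > st.py <<'E'
from h import *
np.set_printoptions(precision=3,suppress=True)
s=telemetry.observe();q=s['qpos'];print(s['clock'],q,s['joint_vel'],s['tool_pos'],"\n",s['ee_rot'],"pitch",q[1]-q[2]+q[3]-90)
E
python3 st.py
```

```text
15.2667 [-7.214 32.695 14.365 92.117 -0.72  75.851] [0.487 2.429 8.104 0.016 0.311 0.161] [ 0.495 -0.066  0.161] 
 [[-0.348  0.931  0.11 ]
 [ 0.031  0.129 -0.991]
 [-0.937 -0.342 -0.074]] pitch 20.44758651324591
```

>>> jog_arm --steps '[{"travel": [0.36, -0.92, -0.1], "roll": 0}, {"travel": [0.36, -0.92, -0.1], "roll": 0}, {"travel": [0.36, -0.92, -0.1], "roll": 0}, {"travel": [0, 0, 0], "roll": 0}, {"travel": [0, 0, 0], "roll": 0}]'

```text
clock: 15.68
tool_pos: [0.4093, -0.0682, 0.1636]
ee_rot: [[-0.335, 0.936, 0.111], [0.029, 0.128, -0.991], [-0.942, -0.328, -0.07]]
wrist_force: [0.6, -0.4, -0.1]
grip_width: 0.938
```

```bash
python3 st.py
```

```text
15.6833 [-8.578 22.601 -1.282 85.709 -1.204 74.54 ] [-0.543 -3.62  -3.482  2.029 -0.345 -0.187] [ 0.409 -0.068  0.164] 
 [[-0.335  0.936  0.111]
 [ 0.029  0.128 -0.991]
 [-0.942 -0.328 -0.07 ]] pitch 19.592550712373026
```

Tilt also responds to hard reversals, which made it worse. I'll use the reach limit in free air instead, since extending past it should trade tilt for distance.

>>> jog_arm --steps '[{"travel": [-0.5, 0.8, 0.1], "roll": 0}, {"travel": [-0.5, 0.8, 0.1], "roll": 0}, {"travel": [-0.4, 0.9, 0.1], "roll": 0}, {"travel": [-0.34, 0.93, 0.1], "roll": 0}, {"travel": [-0.34, 0.93, 0.1], "roll": 0}]'

```text
clock: 16.1
tool_pos: [0.555, -0.0687, 0.1867]
ee_rot: [[-0.33, 0.938, 0.109], [0.029, 0.126, -0.992], [-0.944, -0.324, -0.069]]
wrist_force: [0.6, -0.0, 0.7]
grip_width: 0.935
```

>>> jog_arm --steps '[{"travel": [-0.34, 0.93, 0.1], "roll": 0}, {"travel": [-0.34, 0.93, 0.1], "roll": 0}, {"travel": [-0.34, 0.93, 0.1], "roll": 0}, {"travel": [-0.34, 0.93, 0.1], "roll": 0}]'

```text
clock: 16.43
tool_pos: [0.6698, -0.0681, 0.1945]
ee_rot: [[-0.314, 0.943, 0.111], [0.027, 0.125, -0.992], [-0.949, -0.308, -0.065]]
wrist_force: [1.5, -0.2, 0.0]
grip_width: 0.94
```

```bash
python3 st.py
```

```text
16.4333 [ -5.704  57.587  67.263 118.052  -0.221  77.379] [  1.807  59.75  126.989  64.447   0.375   1.703] [ 0.67  -0.068  0.195] 
 [[-0.314  0.943  0.111]
 [ 0.027  0.125 -0.992]
 [-0.949 -0.308 -0.065]] pitch 18.37535259187902
```

>>> jog_arm --steps '[{"travel": [0.1, -0.3, 0], "roll": 0}, {"travel": [0, 0, 0], "roll": 0}]'

```text
clock: 16.6
tool_pos: [0.6715, -0.0694, 0.1791]
ee_rot: [[-0.314, 0.943, 0.112], [0.027, 0.127, -0.992], [-0.949, -0.309, -0.066]]
wrist_force: [-1.0, -0.1, 0.0]
grip_width: 0.936
```

```bash
python3 st.py
```

```text
16.6 [ -5.783  57.356  64.486 115.513  -0.256  77.241] [ 0.859 17.221 26.915  2.125  0.478  0.203] [ 0.671 -0.069  0.179] 
 [[-0.314  0.943  0.112]
 [ 0.027  0.127 -0.992]
 [-0.949 -0.309 -0.066]] pitch 18.38237521116241
```

>>> jog_arm --steps '[{"travel": [-0.2, 0.3, 0.03], "roll": 0}, {"travel": [-0.2, 0.3, 0.03], "roll": 0}, {"travel": [-0.2, 0.3, 0.03], "roll": 0}]'

```text
clock: 16.85
tool_pos: [0.6632, -0.065, 0.1865]
ee_rot: [[-0.366, 0.924, 0.108], [0.032, 0.128, -0.991], [-0.93, -0.359, -0.077]]
wrist_force: [-0.3, 0.9, 1.3]
grip_width: 0.935
```

```bash
python3 st.py
```

```text
16.85 [ -5.521  61.454  73.076 123.165  -0.175  77.501] [ 0.9    8.068 -0.106  1.408  0.513  1.024] [ 0.663 -0.065  0.187] 
 [[-0.366  0.924  0.108]
 [ 0.032  0.128 -0.991]
 [-0.93  -0.359 -0.077]] pitch 21.543074901636714
```

Both joints stop safely at their limits (q3 and q4). Raising the hand saturates q4 alone, which should reduce the tilt, so I'll back off inward and go up.

>>> jog_arm --steps '[{"travel": [0.1, -0.5, -0.06], "roll": 0}, {"travel": [0.2, -0.9, -0.1], "roll": 0}, {"travel": [0.2, -0.9, -0.1], "roll": 0}, {"travel": [-0.2, -0.9, -0.1], "roll": 0}, {"travel": [-0.5, -0.8, -0.1], "roll": 0}]'

```text
clock: 17.27
tool_pos: [0.556, -0.0661, 0.2208]
ee_rot: [[-0.377, 0.92, 0.108], [0.033, 0.13, -0.991], [-0.926, -0.37, -0.079]]
wrist_force: [1.3, -0.1, 0.3]
grip_width: 0.942
```

>>> jog_arm --steps '[{"travel": [-0.9, -0.38, -0.08], "roll": 0}, {"travel": [-0.9, -0.38, -0.08], "roll": 0}, {"travel": [-0.9, -0.38, -0.08], "roll": 0}, {"travel": [-0.9, -0.38, -0.08], "roll": 0}, {"travel": [-0.9, -0.38, -0.08], "roll": 0}]'

```text
clock: 17.68
tool_pos: [0.5325, -0.0644, 0.3572]
ee_rot: [[-0.33, 0.937, 0.112], [0.028, 0.128, -0.991], [-0.943, -0.324, -0.068]]
wrist_force: [0.2, 0.2, -0.1]
grip_width: 0.938
```

```bash
python3 st.py
```

```text
17.6833 [ -6.562  36.349  50.158 123.157  -0.587  76.463] [ -0.182 -29.387 -11.954   0.253  -0.151  -0.249] [ 0.533 -0.064  0.357] 
 [[-0.33   0.937  0.112]
 [ 0.028  0.128 -0.991]
 [-0.943 -0.324 -0.068]] pitch 19.347688257847423
```

>>> jog_arm --steps '[{"travel": [-0.95, -0.2, -0.07], "roll": 0}, {"travel": [-0.95, -0.2, -0.07], "roll": 0}, {"travel": [-0.95, -0.2, -0.07], "roll": 0}, {"travel": [-0.95, -0.2, -0.07], "roll": 0}, {"travel": [-0.95, -0.2, -0.07], "roll": 0}]'

```text
clock: 18.1
tool_pos: [0.4961, -0.056, 0.4365]
ee_rot: [[-0.203, 0.972, 0.119], [0.013, 0.125, -0.992], [-0.979, -0.199, -0.038]]
wrist_force: [0.2, 0.4, 0.4]
grip_width: 0.939
```

```bash
python3 st.py
```

```text
18.1 [ -6.143  26.496  47.973 123.179  -0.489  76.829] [  1.188 -23.204  -5.082   0.042   0.154   1.089] [ 0.496 -0.056  0.436] 
 [[-0.203  0.972  0.119]
 [ 0.013  0.125 -0.992]
 [-0.979 -0.199 -0.038]] pitch 11.701793141448036
```

Pitch went from 19.3° to 11.7°. I'll continue upward.

>>> jog_arm --steps '[{"travel": [-0.97, 0, -0.05], "roll": 0}, {"travel": [-0.97, 0, -0.05], "roll": 0}, {"travel": [-0.97, 0, -0.05], "roll": 0}, {"travel": [-0.97, 0, -0.05], "roll": 0}]'

```text
clock: 18.43
tool_pos: [0.4813, -0.0476, 0.4852]
ee_rot: [[-0.098, 0.988, 0.123], [0.003, 0.123, -0.992], [-0.995, -0.097, -0.015]]
wrist_force: [-0.2, -0.6, 0.6]
grip_width: 0.937
```

```bash
python3 st.py
```

```text
18.4333 [ -5.412  21.376  48.914 123.142  -0.378  77.525] [  2.387 -14.558   2.2    -0.109   0.326   2.255] [ 0.481 -0.048  0.485] 
 [[-0.098  0.988  0.123]
 [ 0.003  0.123 -0.992]
 [-0.995 -0.097 -0.015]] pitch 5.6046122011943
```

>>> jog_arm --steps '[{"travel": [-0.97, 0, -0.02], "roll": 0}, {"travel": [-0.97, 0, -0.02], "roll": 0}, {"travel": [-0.97, 0, -0.02], "roll": 0}]'

```text
clock: 18.68
tool_pos: [0.4674, -0.0437, 0.5165]
ee_rot: [[-0.03, 0.992, 0.124], [-0.004, 0.124, -0.992], [-1.0, -0.03, 0.0]]
wrist_force: [0.2, -0.2, 0.0]
grip_width: 0.939
```

```bash
python3 st.py
```

```text
18.6833 [ -5.105  17.89   49.349 123.135  -0.365  77.778] [  1.139 -13.806   1.46    0.064  -0.04    1.001] [ 0.467 -0.044  0.517] 
 [[-0.03   0.992  0.124]
 [-0.004  0.124 -0.992]
 [-1.    -0.03   0.   ]] pitch 1.675345681980005
```

Tilt is down to 1.7°. I'm descending smoothly to above the carton.

>>> jog_arm --steps '[{"travel": [0.6, 0.15, 0.1], "roll": 0}, {"travel": [0.95, 0.16, 0.12], "roll": 0}, {"travel": [0.95, 0.16, 0.12], "roll": 0}, {"travel": [0.95, 0.16, 0.12], "roll": 0}, {"travel": [0.95, 0.16, 0.12], "roll": 0}]'

```text
clock: 19.1
tool_pos: [0.491, -0.0583, 0.3931]
ee_rot: [[0.001, 0.992, 0.125], [-0.007, 0.125, -0.992], [-1.0, 0.0, 0.007]]
wrist_force: [0.3, -0.3, 0.2]
grip_width: 0.944
```

```bash
python3 st.py;  python3 plan.py 0.5307 -0.0936 0.13 6.7
```

```text
19.1 [-6.537 12.843 22.914 99.954 -0.373 76.261] [ -3.645  -3.108 -56.605 -55.278  -0.028  -3.546] [ 0.491 -0.058  0.393] 
 [[ 0.001  0.992  0.125]
 [-0.007  0.125 -0.992]
 [-1.     0.     0.007]] pitch -0.11609054527984597
at [ 0.491  -0.0583  0.3931] yaw 7.2 t 19.1 F [ 0.34 -0.33  0.23] g 80.7 tilt [ 0.0013 -0.0067 -1.    ]
0 {"travel":[0.96, 0.13, 0.14],"roll":0.08}
0 {"travel":[0.96, 0.13, 0.14],"roll":0.0}
0 {"travel":[0.96, 0.13, 0.14],"roll":0.0}
0 {"travel":[0.96, 0.13, 0.14],"roll":0.0}
0 {"travel":[0.96, 0.13, 0.14],"roll":0.0}
1 {"travel":[0.96, 0.13, 0.14],"roll":0.0}
1 {"travel":[0.96, 0.12, 0.14],"roll":0.0}
1 {"travel":[0.96, 0.13, 0.13],"roll":0.0}
1 {"travel":[0.96, 0.12, 0.14],"roll":0.0}
1 {"travel":[0.14, 0.02, 0.02],"roll":0.0}
```

The tool is essentially vertical now, at −0.1°.

>>> jog_arm --steps '[{"travel": [0.96, 0.13, 0.14], "roll": 0.08}, {"travel": [0.96, 0.13, 0.14], "roll": 0}, {"travel": [0.96, 0.13, 0.14], "roll": 0}, {"travel": [0.96, 0.13, 0.14], "roll": 0}, {"travel": [0.96, 0.13, 0.14], "roll": 0}]'

```text
clock: 19.52
tool_pos: [0.5122, -0.0782, 0.244]
ee_rot: [[0.005, 0.993, 0.117], [-0.007, 0.117, -0.993], [-1.0, 0.005, 0.008]]
wrist_force: [1.1, 0.6, 1.0]
grip_width: 0.94
```

>>> jog_arm --steps '[{"travel": [0.9, 0.13, 0.14], "roll": 0}, {"travel": [0.8, 0.12, 0.14], "roll": 0}, {"travel": [0.6, 0.13, 0.13], "roll": 0}, {"travel": [0.3, 0.08, 0.1], "roll": 0}]'

```text
clock: 19.85
tool_pos: [0.5244, -0.0924, 0.1578]
ee_rot: [[-0.003, 0.993, 0.117], [-0.006, 0.116, -0.993], [-1.0, -0.003, 0.006]]
wrist_force: [-1.2, 1.0, -0.2]
grip_width: 0.937
```

```bash
python3 car.py w10; python3 plan.py 0.5307 -0.0936 0.020 6.7
```

```text
carton 7824 0.0694420078332014 ((530.751220703125, -93.45196533203125), (52.023006439208984, 110.01189422607422), 6.788365840911865)
at [ 0.524  -0.0927  0.1565] yaw 6.67 t 19.9 F [ 0.23 -0.55 -0.69] g 79.8 tilt [-0.005  -0.0059 -1.    ]
0 {"travel":[0.98, 0.05, 0.01],"roll":-0.01}
0 {"travel":[0.98, 0.05, 0.01],"roll":0.0}
0 {"travel":[0.98, 0.05, 0.0],"roll":0.0}
0 {"travel":[0.98, 0.06, 0.01],"roll":0.0}
0 {"travel":[0.63, 0.04, 0.0],"roll":0.0}
```

>>> jog_arm --steps '[{"travel": [0.7, 0.13, 0.02], "roll": 0}, {"travel": [0.9, 0.09, 0.01], "roll": 0}, {"travel": [0.9, 0.03, 0], "roll": 0}, {"travel": [0.9, 0.02, 0], "roll": 0}, {"travel": [0.6, 0.0, 0], "roll": 0}]' --hand 85

```text
clock: 20.32
tool_pos: [0.5403, -0.0949, 0.0424]
ee_rot: [[0.014, 0.993, 0.115], [-0.009, 0.115, -0.993], [-1.0, 0.013, 0.01]]
wrist_force: [-0.1, -0.1, 0.3]
grip_width: 0.999
```

```bash
python3 plan.py 0.5307 -0.0936 0.020 6.7
```

```text
at [ 0.5403 -0.0949  0.0424] yaw 6.63 t 20.32 F [-0.14 -0.07  0.25] g 85.4 tilt [ 0.0137 -0.0088 -0.9999]
0 {"travel":[0.74, -0.32, -0.09],"roll":-0.01}
```

>>> jog_arm --steps '[{"travel": [0.35, -0.22, -0.06], "roll": 0}, {"travel": [0.3, -0.1, 0], "roll": 0}, {"travel": [0.08, 0, 0], "roll": 0}]'

```text
clock: 20.57
tool_pos: [0.5304, -0.094, 0.0186]
ee_rot: [[0.012, 0.993, 0.116], [-0.008, 0.116, -0.993], [-1.0, 0.011, 0.01]]
wrist_force: [-0.1, 0.6, 0.4]
grip_width: 0.998
```

```bash
python3 plan.py 0.5307 -0.0936 0.020 6.7
```

```text
at [ 0.5304 -0.094   0.0186] yaw 6.64 t 20.57 F [-0.08  0.56  0.43] g 85.2 tilt [ 0.0117 -0.0084 -0.9999]
0 {"travel":[-0.05, 0.01, -0.01],"roll":-0.01}
```

Centred, with tilt 0.7°. I'm gripping the carton.

>>> jog_arm --steps '[{"travel": [0, 0, 0], "roll": 0}, {"travel": [0, 0, 0], "roll": 0}, {"travel": [0, 0, 0], "roll": 0}, {"travel": [0, 0, 0], "roll": 0}, {"travel": [0, 0, 0], "roll": 0}]' --hand 42 --newtons 40

```text
clock: 20.98
tool_pos: [0.5324, -0.0943, 0.0225]
ee_rot: [[0.015, 0.993, 0.116], [-0.009, 0.116, -0.993], [-1.0, 0.014, 0.011]]
wrist_force: [-0.3, -0.0, -3.6]
grip_width: 0.602
```

```bash
python3 plan.py 0.5384 -0.2100 0.020 3.25;python3 st.py
```

```text
at [ 0.5324 -0.0943  0.0225] yaw 6.64 t 20.98 F [-0.26 -0.05 -3.6 ] g 51.4 tilt [ 0.0148 -0.0094 -0.9998]
0 {"travel":[0.03, -0.06, 0.98],"roll":0.57}
0 {"travel":[0.03, -0.01, 0.98],"roll":-0.0}
0 {"travel":[0.03, -0.0, 0.98],"roll":-0.0}
0 {"travel":[0.03, -0.01, 0.92],"roll":-0.0}
20.9833 [ -9.832  28.035 -12.596  48.44   -0.385  73.525] [ 0.079 -0.219  0.399  0.25   0.041 -0.048] [ 0.532 -0.094  0.022] 
 [[ 0.015  0.993  0.116]
 [-0.009  0.116 -0.993]
 [-1.     0.014  0.011]] pitch -0.9287490200056112
```

The carton is held, and weighs about 3.6 N, slightly off the table. I'm carrying it toward the fence.

>>> jog_arm --steps '[{"travel": [-0.1, -0.06, 0.5], "roll": 0.2}, {"travel": [0, -0.01, 0.8], "roll": 0.2}, {"travel": [0, -0.01, 0.8], "roll": 0.17}, {"travel": [0, 0, 0.6], "roll": 0}, {"travel": [0, 0, 0.3], "roll": 0}]'

```text
clock: 21.4
tool_pos: [0.5376, -0.1837, 0.0258]
ee_rot: [[0.014, 0.998, 0.06], [-0.007, 0.06, -0.998], [-1.0, 0.013, 0.008]]
wrist_force: [-1.1, -0.4, -4.6]
grip_width: 0.604
```

```bash
python3 plan.py 0.5382 -0.2050 0.020 3.25
```

```text
at [ 0.5376 -0.1837  0.0258] yaw 3.47 t 21.4 F [-1.07 -0.44 -4.63] g 51.6 tilt [ 0.0138 -0.007  -0.9999]
0 {"travel":[0.2, -0.02, 0.71],"roll":0.04}
```

>>> jog_arm --steps '[{"travel": [0.12, 0, 0.2], "roll": 0.04}, {"travel": [0.06, 0, 0.05], "roll": 0}]'

```text
clock: 21.57
tool_pos: [0.5385, -0.1927, 0.0213]
ee_rot: [[0.015, 0.998, 0.053], [-0.006, 0.054, -0.999], [-1.0, 0.015, 0.007]]
wrist_force: [-4.9, 5.2, 14.8]
grip_width: 0.603
```

```bash
cat > chk.py <<'E'
from h import *
import sys
np.set_printoptions(precision=4,suppress=True)
s=telemetry.observe(); print("tcp",s["tool_pos"],"F",s["wrist_force"].round(1),"t",round(s["clock"],2),"tilt",s["ee_rot"][:,0],"yaw",np.degrees(np.arctan2(s["ee_rot"][1,1],s["ee_rot"][0,1])))
for n in ["wrist","top"]:
    i=imaging.camera_info(n);p,d=imaging.capture(n); cv2.imwrite("pics/%s_%s.png"%(sys.argv[1],n),p[:,:,::-1] if n=="wrist" else cv2.resize(p[150:245,280:460,::-1],None,fx=4,fy=4,interpolation=cv2.INTER_CUBIC))
    P,u,v=cloud(n,d,None,i); c=p[v,u].astype(int)
    if n=="wrist":
        br=(c[:,0]-c[:,2]>25)
        q=P[br&(P[:,2]>.055)&(P[:,2]<.09)&(abs(P[:,0]-.54)<.05)&(P[:,1]<-.06)&(P[:,1]>-.3)]
        # plane tilt of top
        A=np.c_[q[:,:2],np.ones(len(q))]; a,*_=np.linalg.lstsq(A,q[:,2],rcond=None)
        r=q[:,2]-A@a; k=abs(r)<.003; a,*_=np.linalg.lstsq(A[k],q[k,2],rcond=None)
        q=q[k]; print("top plane slopes deg",np.degrees(a[:2]),"z",np.median(q[:,2]),len(q),"rect",cv2.minAreaRect((q[:,:2]*1000).astype(np.float32)),"rear y",q[:,1].max())
        ys=np.arange(q[:,1].min()+.003,q[:,1].max()-.003,.004); L=[];R=[];Y=[]
        for y in ys:
            w=q[abs(q[:,1]-y)<.002]
            if len(w)>10 and np.ptp(w[:,0])>.048: L.append(w[:,0].min());R.append(w[:,0].max());Y.append(y)
        if len(Y)>3:
            cl=np.polyfit(Y,(np.array(L)+R)/2,1); print("centreline slope deg",-np.degrees(np.arctan(cl[0])),"x at y",[(y,round(np.polyval(cl,y),4)) for y in (-.15,-.2164,-.2713)],"w",np.mean(np.array(R)-L))
    else:
        b=P[(P[:,2]>.056)&(P[:,2]<.067)&(c.max(1)>120)&(abs(c[:,0]-c[:,2])<25)&(abs(P[:,0]-.542)<.06)&(P[:,1]<-.26)&(P[:,1]>-.33)]
        if len(b): print("top cam plate",len(b),cv2.minAreaRect((b[:,:2]*1000).astype(np.float32)))
E
python3 chk.py c1
```

```text
tcp [ 0.5385 -0.1927  0.0213] F [-4.9  5.2 14.8] t 21.57 tilt [ 0.0151 -0.0059 -0.9999] yaw 3.072365248384011
top plane slopes deg [ 0.3063 -0.0625] z 0.06960279933537677 23888 rect ((537.7688598632812, -171.899169921875), (52.407806396484375, 70.3628158569336), 3.1547296047210693) rear y -0.13569734506442274
centreline slope deg 2.859680029792845 x at y [(-0.15, np.float64(0.5366)), (-0.2164, np.float64(0.54)), (-0.2713, np.float64(0.5427))] w 0.051675660515492036
```

View pics/c1_wrist.png

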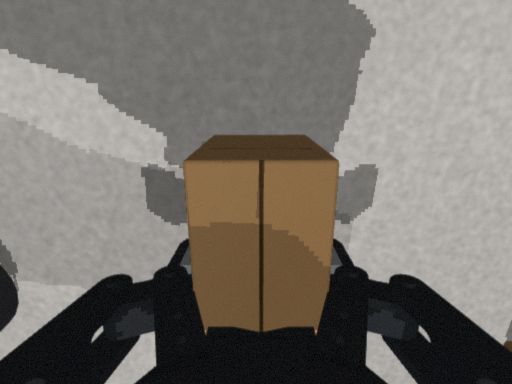

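View pics/c1_top.png

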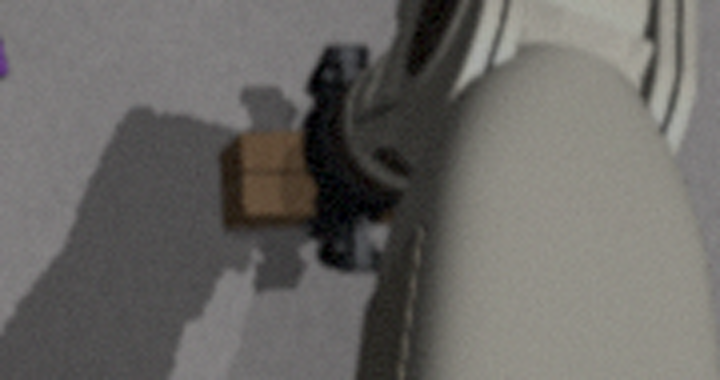

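The carton stands flat on the table: top slope 0.3°, yaw 2.9° against the fence's 3.25°, and about 1 mm right of centre. I'll ease the down-force, trim, then advance in small steps.

>>> jog_arm --steps '[{"travel": [-0.04, -0.03, 0.1], "roll": -0.05}, {"travel": [0, -0.01, 0.2], "roll": 0}, {"travel": [0, 0, 0.2], "roll": 0}]'

```text
clock: 21.92
tool_pos: [0.5376, -0.2052, 0.0218]
ee_rot: [[0.013, 0.998, 0.064], [-0.005, 0.064, -0.998], [-1.0, 0.013, 0.006]]
wrist_force: [-0.0, -0.1, -4.5]
grip_width: 0.601
```

```bash
python3 plan.py 0.5395 -0.2370 0.0225 3.25
```

```text
at [ 0.5376 -0.2052  0.0218] yaw 3.69 t 21.92 F [-0.03 -0.08 -4.51] g 51.3 tilt [ 0.0133 -0.0055 -0.9999]
0 {"travel":[-0.02, -0.0, 0.98],"roll":0.07}
0 {"travel":[0.0, -0.0, 0.08],"roll":0.0}
```

>>> jog_arm --steps '[{"travel": [0.02, 0, 0.2], "roll": 0.06}, {"travel": [0.02, 0, 0.15], "roll": 0}]'

```text
clock: 22.08
tool_pos: [0.5392, -0.2136, 0.0217]
ee_rot: [[0.015, 0.998, 0.059], [0.0, 0.059, -0.998], [-1.0, 0.015, 0.0]]
wrist_force: [-0.5, 6.1, 6.6]
grip_width: 0.601
```

```bash
python3 chk.py c2
```

```text
tcp [ 0.5392 -0.2136  0.0217] F [-0.5  6.1  6.6] t 22.08 tilt [ 0.0152  0.0005 -0.9999] yaw 3.4095462160299075
top plane slopes deg [0.3388 0.3561] z 0.07015250145227084 23890 rect ((538.157958984375, -193.27597045898438), (52.22574234008789, 70.71298217773438), 3.114696741104126) rear y -0.15669714099799414
centreline slope deg 3.248530910169644 x at y [(-0.15, np.float64(0.5358)), (-0.2164, np.float64(0.5395)), (-0.2713, np.float64(0.5426))] w 0.051508441217500665
```

>>> jog_arm --steps '[{"travel": [-0.03, -0.04, 0.15], "roll": 0}, {"travel": [0, 0, 0.2], "roll": 0}]'

```text
clock: 22.35
tool_pos: [0.5389, -0.2242, 0.0222]
ee_rot: [[0.016, 0.998, 0.061], [0.0, 0.061, -0.998], [-1.0, 0.016, 0.001]]
wrist_force: [-0.7, 4.1, -2.5]
grip_width: 0.605
```

```bash
python3 chk.py c3
```

```text
tcp [ 0.5389 -0.2242  0.0222] F [-0.7  4.1 -2.5] t 22.35 tilt [ 0.0155  0.0002 -0.9999] yaw 3.483085010977606
top plane slopes deg [0.3723 0.3606] z 0.07066334701703077 23875 rect ((537.9298706054688, -203.9985809326172), (52.26548385620117, 70.8216552734375), 3.372760534286499) rear y -0.167260881426436
centreline slope deg 3.1458719705339453 x at y [(-0.15, np.float64(0.5349)), (-0.2164, np.float64(0.5385)), (-0.2713, np.float64(0.5415))] w 0.05161423791215721
```

Lateral offset is now zero, with about 4 N of spring force. I'm continuing in small steps.

>>> jog_arm --steps '[{"travel": [0.01, 0, 0.2], "roll": 0}, {"travel": [0.01, 0, 0.12], "roll": 0}]'

```text
clock: 22.62
tool_pos: [0.5393, -0.2307, 0.0218]
ee_rot: [[0.015, 0.998, 0.061], [0.009, 0.061, -0.998], [-1.0, 0.016, -0.008]]
wrist_force: [-2.1, 11.8, 7.3]
grip_width: 0.602
```

```bash
python3 chk.py c4; python3 - <<'E'
from h import *
p,d=imaging.capture("scene"); cv2.imwrite("pics/c4_scene.png",cv2.resize(p[170:290,40:200,::-1],None,fx=5,fy=5,interpolation=cv2.INTER_CUBIC))
E
```

```text
tcp [ 0.5393 -0.2307  0.0218] F [-2.1 11.8  7.3] t 22.62 tilt [ 0.0153  0.0085 -0.9998] yaw 3.4914265438621035
top plane slopes deg [0.3801 0.4708] z 0.07029957788320468 23946 rect ((538.2410888671875, -210.51312255859375), (52.205570220947266, 70.49925994873047), 3.276879072189331) rear y -0.17407003066795856
centreline slope deg 3.1399178784606074 x at y [(-0.15, np.float64(0.5349)), (-0.2164, np.float64(0.5386)), (-0.2713, np.float64(0.5416))] w 0.051570049109210196
```

View pics/c4_scene.png

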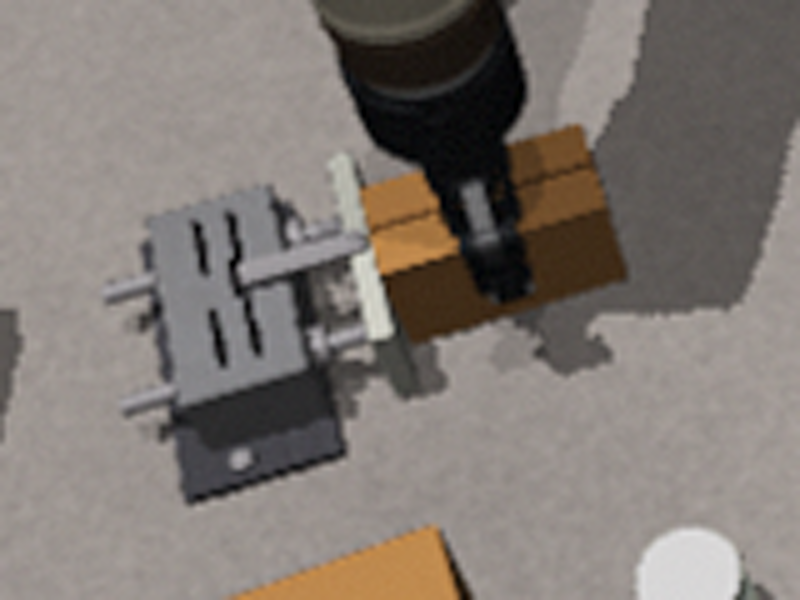

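The scene view shows the plate against the carton end with the pointer just past the first mark, at about 14 mm. I need about 6 mm more.

>>> jog_arm --steps '[{"travel": [-0.02, 0, 0.2], "roll": 0.02}, {"travel": [0, 0, 0.1], "roll": 0}]'

```text
clock: 22.93
tool_pos: [0.5394, -0.2344, 0.0223]
ee_rot: [[0.014, 0.998, 0.063], [0.018, 0.062, -0.998], [-1.0, 0.015, -0.017]]
wrist_force: [-0.1, 9.1, 4.0]
grip_width: 0.606
```

```bash
python3 chk.py c5; python3 - <<'E'
from h import *
p,d=imaging.capture("scene"); cv2.imwrite("pics/c5_scene.png",cv2.resize(p[190:270,60:140,::-1],None,fx=7,fy=7,interpolation=cv2.INTER_CUBIC))
s=telemetry.observe(); print(s["tool_pos"],s["wrist_force"])
E
```

```text
tcp [ 0.5394 -0.2344  0.0223] F [-0.1  9.1  4. ] t 22.93 tilt [ 0.0144  0.0178 -0.9997] yaw 3.5720610485195237
top plane slopes deg [0.3499 0.9596] z 0.07095942713754991 23965 rect ((538.3897705078125, -214.6912384033203), (52.325218200683594, 70.79328155517578), 3.2233502864837646) rear y -0.17826380234506553
centreline slope deg 3.1388906522618036 x at y [(-0.15, np.float64(0.5349)), (-0.2164, np.float64(0.5385)), (-0.2713, np.float64(0.5415))] w 0.05165240388927828
top cam plate 5 ((518.67236328125, -295.7514953613281), (2.6633403301239014, 8.241462707519531), 57.43144226074219)
[ 0.53937048 -0.2344598   0.02233503] [0.04480074 8.57922986 1.05312592]
```

View pics/c5_scene.png

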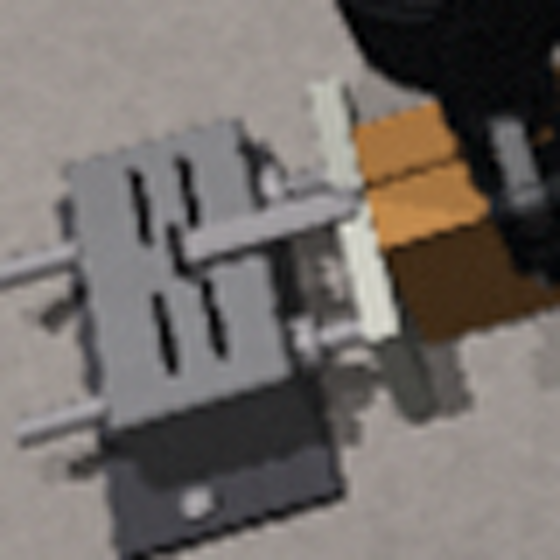

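Pointer is nearly midway at about 18 mm, with 9 N on the wrist. The carton is nosing down by about 0.9°, so I'll press slightly down to level it while advancing the last 2 mm.

>>> jog_arm --steps '[{"travel": [0.06, 0, 0.05], "roll": 0.02}, {"travel": [0.05, 0, 0.08], "roll": 0}]'

```text
clock: 23.25
tool_pos: [0.5394, -0.2337, 0.0213]
ee_rot: [[0.014, 0.998, 0.063], [0.025, 0.063, -0.998], [-1.0, 0.015, -0.024]]
wrist_force: [-4.2, 12.1, 17.4]
grip_width: 0.608
```

```bash
python3 chk.py c6
```

```text
tcp [ 0.5394 -0.2337  0.0213] F [-4.2 12.1 17.4] t 23.25 tilt [ 0.0139  0.0252 -0.9996] yaw 3.598524229725063
top plane slopes deg [0.463  0.0133] z 0.06969123342396182 24190 rect ((538.462890625, -213.97079467773438), (52.369598388671875, 71.02599334716797), 3.388179302215576) rear y -0.17725089497620006
centreline slope deg 3.0910151340765575 x at y [(-0.15, np.float64(0.5349)), (-0.2164, np.float64(0.5385)), (-0.2713, np.float64(0.5415))] w 0.051590252306655544
top cam plate 11 ((516.7908325195312, -295.4620056152344), (5.644956588745117, 11.111830711364746), 71.75687408447266)
```

Carton is flat again: slope 0.0°, top 0.0697. About 2.7 mm of push remains.

>>> jog_arm --steps '[{"travel": [0.02, 0, 0.15], "roll": 0.02}, {"travel": [0.02, 0, 0.12], "roll": 0}]'

```text
clock: 23.52
tool_pos: [0.5394, -0.2346, 0.0221]
ee_rot: [[0.014, 0.998, 0.065], [0.038, 0.064, -0.997], [-0.999, 0.016, -0.037]]
wrist_force: [-2.4, 11.2, 6.5]
grip_width: 0.604
```

```bash
python3 chk.py c7
```

```text
tcp [ 0.5394 -0.2346  0.0221] F [-2.4 11.2  6.5] t 23.52 tilt [ 0.0137  0.0381 -0.9992] yaw 3.6804135203805477
top plane slopes deg [0.4705 0.8166] z 0.07077458763886356 24203 rect ((538.3195190429688, -215.2781524658203), (52.430267333984375, 70.75544738769531), 3.1698293685913086) rear y -0.1786318418425136
centreline slope deg 3.2065537081069295 x at y [(-0.15, np.float64(0.5347)), (-0.2164, np.float64(0.5384)), (-0.2713, np.float64(0.5415))] w 0.0517006883640752
top cam plate 24 ((509.2720947265625, -298.17449951171875), (5.608262062072754, 25.098997116088867), 85.97666931152344)
```

>>> jog_arm --steps '[{"travel": [0.06, 0, 0.2], "roll": 0.04}]'

```text
clock: 23.7
tool_pos: [0.5397, -0.2353, 0.0215]
ee_rot: [[0.014, 0.998, 0.063], [0.048, 0.062, -0.997], [-0.999, 0.017, -0.047]]
wrist_force: [-3.3, 24.5, 20.3]
grip_width: 0.603
```

```bash
python3 chk.py c8;python3 chk.py c8b
```

```text
tcp [ 0.5397 -0.2353  0.0215] F [-3.3 24.5 20.3] t 23.7 tilt [ 0.0139  0.0479 -0.9988] yaw 3.5646193730259137
top plane slopes deg [0.5859 0.3588] z 0.07010498441934658 24455 rect ((538.7586059570312, -216.18798828125), (52.40316390991211, 71.32714080810547), 3.268162250518799) rear y -0.1793280095652589
centreline slope deg 2.8377257310586663 x at y [(-0.15, np.float64(0.5354)), (-0.2164, np.float64(0.5387)), (-0.2713, np.float64(0.5414))] w 0.05161525621924412
top cam plate 44 ((506.7209777832031, -299.6781311035156), (9.335221290588379, 30.733057022094727), 89.7532958984375)
tcp [ 0.5397 -0.2354  0.0215] F [-2.  18.6 11.6] t 23.8 tilt [ 0.0139  0.0483 -0.9987] yaw 3.575438636341169
top plane slopes deg [0.5983 0.3273] z 0.0700672231095695 24452 rect ((538.88525390625, -216.27174377441406), (52.39444351196289, 71.46248626708984), 3.0965077877044678) rear y -0.17940193659915676
centreline slope deg 2.8871943589739626 x at y [(-0.15, np.float64(0.5354)), (-0.2164, np.float64(0.5388)), (-0.2713, np.float64(0.5415))] w 0.05169973224718159
top cam plate 42 ((506.5836181640625, -299.7194519042969), (8.910086631774902, 30.341392517089844), 86.08746337890625)
```

```bash
cat > ptr.py <<'E'
from h import *
import sys
np.set_printoptions(precision=2,suppress=True)
p,d=imaging.capture("scene"); P,u,v=cloud("scene",d); c=p[v,u].astype(int)
o=np.array([.5415,-.2713]); X=np.array([.0567,-.9984]); Y=np.array([.9984,.0567])
f=np.c_[(P[:,:2]-o)@X,(P[:,:2]-o)@Y,P[:,2]]*1000
m=(f[:,2]>58)&(f[:,2]<70)&(abs(f[:,1])<14)&(f[:,0]>45)&(f[:,0]<110)
q=f[m]; print("strip/pointer x range",np.percentile(q[:,0],[0,2,50,95,98,100]),len(q))
m=(f[:,2]>52)&(f[:,2]<62)&(abs(f[:,1])<50)&(f[:,0]>50)&(f[:,0]<118)&(c.max(1)<55)
q=f[m]; h,e=np.histogram(q[:,0],np.arange(66,104,2)); print("dark x",list(zip(e[:-1].astype(int),h)))
qc=q[abs(q[:,1])<10]; print("central dark",np.sort(qc[:,0]))
m=(f[:,2]>57)&(f[:,2]<66)&(f[:,1]>30)&(f[:,1]<56)&(f[:,0]>-5)&(f[:,0]<45); q=f[m]; print("plate top x",np.percentile(q[:,0],[2,50,98]) if len(q) else None)
cv2.imwrite("pics/%s.png"%sys.argv[1],cv2.resize(p[190:270,60:140,::-1],None,fx=7,fy=7,interpolation=cv2.INTER_CUBIC))
s=telemetry.observe(); print(s["tool_pos"]*1000,s["wrist_force"])
E
python3 ptr.py c9_scene
```

```text
strip/pointer x range [ 45.67  46.29  70.8   99.08 104.24 109.56] 120
dark x [(np.int64(66), np.int64(1)), (np.int64(68), np.int64(0)), (np.int64(70), np.int64(0)), (np.int64(72), np.int64(0)), (np.int64(74), np.int64(0)), (np.int64(76), np.int64(10)), (np.int64(78), np.int64(12)), (np.int64(80), np.int64(0)), (np.int64(82), np.int64(0)), (np.int64(84), np.int64(0)), (np.int64(86), np.int64(0)), (np.int64(88), np.int64(0)), (np.int64(90), np.int64(0)), (np.int64(92), np.int64(8)), (np.int64(94), np.int64(13)), (np.int64(96), np.int64(0)), (np.int64(98), np.int64(0)), (np.int64(100), np.int64(0))]
central dark [50.8  58.91 67.06]
plate top x [20.64 26.53 32.21]
[ 539.71 -235.31   21.43] [-1.86 17.37 11.37]
```

View pics/c9_scene.png

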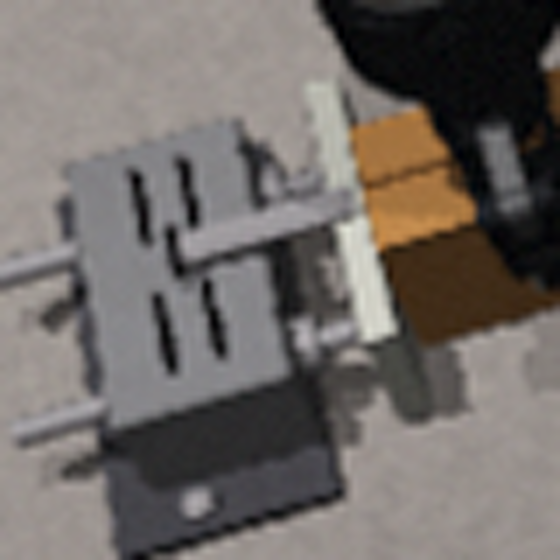

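```bash
cat > ptr2.py <<'E'
from h import *
np.set_printoptions(precision=2,suppress=True)
p,d=imaging.capture("scene"); P,u,v=cloud("scene",d); c=p[v,u].astype(int)
o=np.array([.5415,-.2713]); X=np.array([.0567,-.9984]); Y=np.array([.9984,.0567])
f=np.c_[(P[:,:2]-o)@X,(P[:,:2]-o)@Y,P[:,2]]*1000
dk=c.max(1)<75
reg=dk&(f[:,0]>68)&(f[:,0]<106)&(abs(f[:,1])<48)&(f[:,2]>50)&(f[:,2]<75)
im=np.zeros(d.shape,np.uint8); im[v[reg],u[reg]]=1
n,lab,st,ce=cv2.connectedComponentsWithStats(im,connectivity=8)
i=imaging.camera_info("scene")
for k in range(1,n):
    if st[k,4]<4: continue
    s=reg&(lab[v,u]==k); print("comp",st[k],ce[k],"fence xyz",f[s].mean(0))
def w(x,y,z): q=o+X*x/1000+Y*y/1000; return np.array([q[0],q[1],z/1000])
for x in (76,92): print("mark proj",x,[proj("scene",w(x,yy,56.5),i) for yy in (-20,0,20)])
for dl in (18,20,22): print("pointer proj",dl,proj("scene",w(64+dl,0,64.5),i))
E
python3 ptr2.py
```

```text
comp [ 85 213   3   9  12] [ 86.33 216.75] fence xyz [ 78.29 -27.27  58.71]
comp [ 79 215   3  10  14] [ 79.71 219.5 ] fence xyz [ 94.11 -24.22  59.73]
comp [ 84 222   9   8  18] [ 86.28 226.44] fence xyz [82.15  1.63 61.52]
comp [ 89 230   3  11  17] [ 90.   235.41] fence xyz [78.23 27.31 59.15]
comp [ 82 232   3  11  17] [ 83.06 237.29] fence xyz [94.12 26.99 59.44]
mark proj 76 [array([ 88.03, 219.38]), array([ 89.38, 226.18]), array([ 90.76, 233.1 ])]
mark proj 92 [array([ 81.27, 221.35]), array([ 82.56, 228.19]), array([ 83.87, 235.15])]
pointer proj 18 [ 85.88 225.22]
pointer proj 20 [ 85.02 225.47]
pointer proj 22 [ 84.16 225.73]
```

The marks and the pointer in the scene view put the deflection at about 18 mm, and the carton's rear edge gives 19.4 mm. I'll push about 1 mm more.

>>> jog_arm --steps '[{"travel": [0.04, -0.01, 0.22], "roll": -0.03}]'

```text
clock: 24.08
tool_pos: [0.5395, -0.2353, 0.0216]
ee_rot: [[0.013, 0.997, 0.07], [0.059, 0.069, -0.996], [-0.998, 0.017, -0.058]]
wrist_force: [-3.8, 23.9, 17.6]
grip_width: 0.605
```

```bash
python3 chk.py c10;python3 ptr2.py; python3 ptr.py c10_scene
```

```text
tcp [ 0.5395 -0.2353  0.0216] F [-3.8 23.9 17.6] t 24.08 tilt [ 0.0133  0.0592 -0.9982] yaw 3.9549878648800414
top plane slopes deg [0.6609 0.4949] z 0.07026960245640024 24563 rect ((538.4512939453125, -216.42739868164062), (52.34974670410156, 71.38140106201172), 3.4546923637390137) rear y -0.17944559529867543
centreline slope deg 2.9653941651042124 x at y [(-0.15, np.float64(0.5349)), (-0.2164, np.float64(0.5384)), (-0.2713, np.float64(0.5412))] w 0.05169086912535741
top cam plate 46 ((504.83282470703125, -299.123779296875), (10.840309143066406, 31.784482955932617), 85.13701629638672)
comp [ 85 213   3   9  12] [ 86.33 216.75] fence xyz [ 78.24 -27.06  59.01]
comp [ 79 215   3  10  15] [ 79.8  219.73] fence xyz [ 94.11 -23.87  59.19]
comp [ 83 223  10   7  19] [ 86.11 226.53] fence xyz [82.44  2.25 62.3 ]
comp [ 89 230   3  11  17] [ 90.   235.41] fence xyz [78.35 26.81 58.39]
comp [ 82 232   3  11  17] [ 83.06 237.29] fence xyz [94.22 26.62 58.88]
mark proj 76 [array([ 88.03, 219.38]), array([ 89.38, 226.18]), array([ 90.76, 233.1 ])]
mark proj 92 [array([ 81.27, 221.35]), array([ 
[... 153 characters left out ...]
 range [ 45.4   46.11  70.53  94.35  99.25 101.77] 116
dark x [(np.int64(66), np.int64(0)), (np.int64(68), np.int64(0)), (np.int64(70), np.int64(0)), (np.int64(72), np.int64(0)), (np.int64(74), np.int64(0)), (np.int64(76), np.int64(10)), (np.int64(78), np.int64(12)), (np.int64(80), np.int64(0)), (np.int64(82), np.int64(0)), (np.int64(84), np.int64(0)), (np.int64(86), np.int64(0)), (np.int64(88), np.int64(0)), (np.int64(90), np.int64(0)), (np.int64(92), np.int64(11)), (np.int64(94), np.int64(12)), (np.int64(96), np.int64(0)), (np.int64(98), np.int64(0)), (np.int64(100), np.int64(0))]
central dark [50.63 56.9  58.45]
plate top x [21.46 27.53 32.76]
[ 539.53 -235.75   21.54] [-3.49 19.45 14.28]
```

View pics/c10_scene.png

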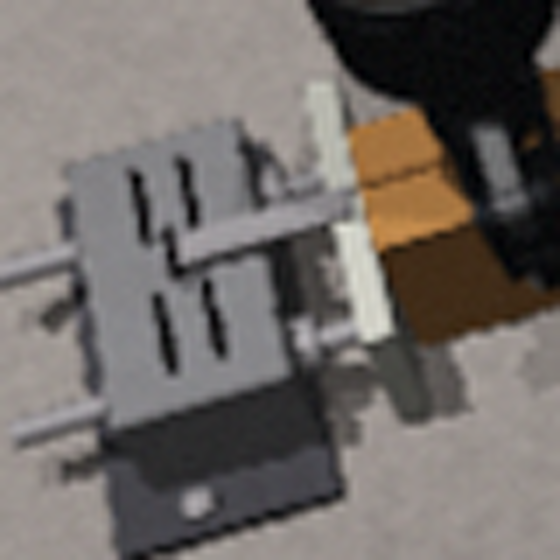

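Pointer is now about midway at around 19.3 mm. I'll check that the hold is steady.

```bash
for k in 1 2 3; do python3 ptr.py c11_$k | egrep "plate|^\["; done; python3 chk.py c12 | egrep "tcp|slopes|centre"; python3 - <<'E'
from h import *
p,d=imaging.capture("scene"); cv2.imwrite("pics/c12_scene.png",p[:,:,::-1])
E
```

```text
plate top x [21.17 26.45 32.75]
[ 539.55 -235.73   21.56] [-3.06 19.38 13.36]
plate top x [21.43 27.32 32.45]
[ 539.55 -235.76   21.56] [-4.32 20.75 13.15]
plate top x [21.39 26.93 32.83]
[ 539.53 -235.74   21.55] [-3.12 19.63 14.62]
tcp [ 0.5395 -0.2357  0.0215] F [-3.1 19.6 14.6] t 24.43 tilt [ 0.0134  0.0585 -0.9982] yaw 3.9237801002443153
top plane slopes deg [0.6524 0.4627] z 0.0702357510256237 24546 rect ((538.578369140625, -217.10357666015625), (52.45447540283203, 71.95388793945312), 3.833669424057007) rear y -0.17995467219429417
centreline slope deg 3.176862203172077 x at y [(-0.15, np.float64(0.5348)), (-0.2164, np.float64(0.5384)), (-0.2713, np.float64(0.5415))] w 0.05163077891750765
```

View pics/c12_scene.png

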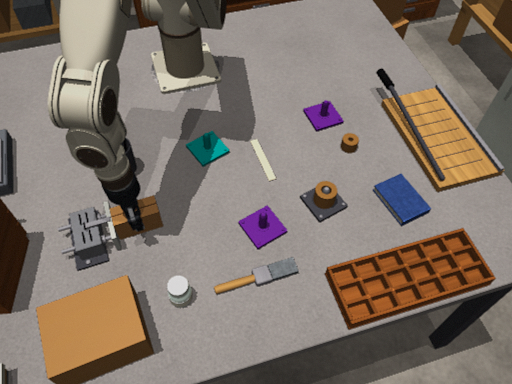

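The hold is steady: TCP drift is under 0.1 mm, the roll is on the dark spindle at (325,195), and everything else is where it was. I'm handing in.

```bash
python3 -c "
from station import hand_in
print(hand_in())"
```

```text
the job is handed in; nothing more can be done
None
```

I handed the job in at 24.4 s, with the roll mounted and the carton held pressed against the fence with its pointer about midway between the marks.

- **Roll:** The wide-bore roll is on the dark steel spindle, fully down and released. Its top measured 59–60 mm above the table, as it should be when resting on the base plate.
- **Carton position:** It stands on the table, gripped across its width. Measured from the wrist camera, it is on the fence centreline to within about 1 mm. Its yaw is 3.2° against the fence's 3.25°.
- **Fence push:** The scene camera puts it at about 19 mm and the carton's rear edge at about 20 mm, so those two differ by about 1 mm. It never went beyond about 20 mm. The hold was steady in the last looks, with under 0.1 mm of tool drift.

**What was not clean:**
- **Wrist force:** It reads about 19–20 N along the push. I put that down to about 10 N of spring plus friction from pressing the carton lightly onto the table, but could not measure the two separately.
- **Carton level:** It is about 0.5–0.65° off level.
- **Hand tilt:** It drifted to about 3.4° by the end. An earlier drift of over 20° was worked out in free air before I gripped the carton; q3 and q4 reached their range stops without passing them in any reading I took.

The last scene picture shows the other things where they were.

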